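Sort balls from hub discs on the tipping board

TASK

Sort the mixed robot parts: stand the grey catch tray lengthwise and level on the stand's narrow ledge, under the board's open spill edge, and let go of it, then raise the bar end of the board just far enough that the three steel balls roll off into the tray while the two flat discs stay lying on the board. Lower the board level again and put both discs into the clear parts box, leaving the tray with the balls on the ledge. Leave the wire spool, tape roll, screwdriver and gear motor where they are.

Things in the scene. Friction and masses are not known exactly. Their poses are not given: they have to be found in the camera images.
- stand: Fixed plywood and aluminium sorting stand, 235 x 200 mm. Origin on the table under the middle of the board; x points from the board's bar end (towards the robot) to its open spill end, y along the hinge, z up. Level board's top: z = 101 mm. Two 12 x 8 mm hinge posts at x = 49 to 61 mm, y = +-92 mm.
- ledge (a point): Middle of the flat top of the narrow raised ledge for the catch tray, past the spill end: an aluminium rail 30 mm above the table, 56 mm across (stand's x, from 84 to 140 mm) and 190 mm along y. Axes as the stand's. A tray with its middle 0 to 5 mm beyond this point clears the hinge posts and has its near wall under the spill edge; the tray overhangs the rail on both sides.
- spill_edge (a point): Middle of the lower edge of the board's open spill end: 35 mm past the hinge and, when level, 95 mm above the table, 20 mm above the rim of a tray on the ledge. It dips as the board tips (10 mm at 0.3 rad) and overhangs the ledge, so bring the tray in low from the far side.
- board (a joint): Board tilt, rad: 0 = level at rest, grows as the bar end is raised, to 0.8; it falls back when let go (about 2 N at the bar). Area 164 x 164 mm; 12 mm rim at the sides, 8 mm at the bar end (stand x = -74 mm). Balls start to roll at 7 to 12 degrees, discs slide at 27 to 34: 17 degrees (0.30 rad) is good. A ball whose centre is below 85 mm height has left it.
- bar (a point): Middle of the lifting bar: a round steel bar 10 mm thick, 110 mm long along the stand's y, fixed to the board at the bar end: when level 145 mm from the hinge axis horizontally and 43 mm above it (40 mm above the board's top). It moves with the board; axes as the stand's when level.
- hinge (a point): Middle of the board's hinge axis, which runs along the stand's y (at x = 55 mm, z = 98 mm of the stand).
- tray: Loose grey plastic catch tray, open on top, 90 mm (its x) x 216 mm (its y) x 45 mm high, about 0.25 kg. Walls 9 mm thick, floor 9 mm thick (36 mm deep inside); a long wall can be pinched from above. Origin at the centre of its underside, z up. Starts on the table at one side of the stand; long side roughly along the stand's hinge.
- parts_box: Fixed clear plastic parts box, open on top, 120 mm (x) x 130 mm (y) x 40 mm high, walls 4 mm. Origin at the centre of its underside. Stands on the table on the other side of the stand from the tray.
- ball1_center (a point): Centre of a bright steel ball, 25 mm diameter, 60 g (one of three); starts on the board.
- ball2_center (a point): Centre of a bright steel ball, 25 mm diameter, 60 g (one of three); starts on the board.
- ball3_center (a point): Centre of a bright steel ball, 25 mm diameter, 60 g (one of three); starts on the board.
- disc1: Flat aluminium hub disc, 34 mm diameter, 8 mm thick, with dark bore marks, about 30 g (one of two); starts lying flat on the board. Origin at the centre of its underside, z up.
- disc2: Flat aluminium hub disc, 34 mm diameter, 8 mm thick, with dark bore marks, about 30 g (one of two); starts lying flat on the board. Origin at the centre of its underside, z up.
- wire_spool: Bystander: copper wire spool, 56 mm diameter, 36 mm high, beyond the tray or parts box on the left. Origin at the centre of its underside.
- tape_roll: Bystander: white tape roll lying flat, 96 mm diameter, 22 mm high, near the robot on the right. Origin at the centre of its underside.
- screwdriver: Bystander: screwdriver lying beyond the tray or parts box on the right. Origin under its middle.
- gearmotor: Bystander: small grey gear motor, about 85 x 22 x 22 mm, near the robot on the left. Origin under its middle.
Things that resemble listed ones, but are neither listed nor needed, are in the scene too. Several things look just like the tray: the one meant starts nearest to the robot's base.

How it is judged:
On the way, in this order (a step that is already met when the one before it is completed fails the run):
1. the catch tray stands level on the ledge, let go of, with the discs still on the board (x of tray in the frame of stand between 0.082 and 0.142 m and y of tray in the frame of stand between -0.04 and 0.04 m and z of tray in the frame of stand between 0.025 and 0.037 m and angle between tray's own z axis and vertical below 0.1 rad and angle between the y axis of tray and the y axis of stand, either way round below 0.3 rad and x of disc1 in the frame of stand between -0.09 and 0.09 m and y of disc1 in the frame of stand between -0.09 and 0.09 m and z of each of disc1, disc2 in the frame of stand above 0.088 m and x of disc2 in the frame of stand between -0.09 and 0.09 m and y of disc2 in the frame of stand between -0.09 and 0.09 m and contact force between the fingers and tray below 0.5 N), for 0.2 s.
2. the board is tipped and all three balls are in the tray on the ledge, while both discs are on the board (value of joint board above 0.05 rad and x of tray in the frame of stand between 0.082 and 0.142 m and y of tray in the frame of stand between -0.04 and 0.04 m and z of tray in the frame of stand between 0.025 and 0.037 m and angle between tray's own z axis and vertical below 0.1 rad and angle between the y axis of tray and the y axis of stand, either way round below 0.3 rad and x of ball1_center in the frame of tray between -0.045 and 0.045 m and y of ball1_center in the frame of tray between -0.108 and 0.108 m and z of ball1_center in the frame of tray between 0 and 0.05 m and x of ball2_center in the frame of tray between -0.045 and 0.045 m and y of ball2_center in the frame of tray between -0.108 and 0.108 m and z of ball2_center in the frame of tray between 0 and 0.05 m and x of ball3_center in the frame of tray between -0.045 and 0.045 m and y of ball3_center in the frame of tray between -0.108 and 0.108 m and z of ball3_center in the frame of tray between 0 and 0.05 m and x of disc1 in the frame of stand between -0.09 and 0.09 m and y of disc1 in the frame of stand between -0.09 and 0.09 m and z of each of disc1, disc2 in the frame of stand above 0.088 m and x of disc2 in the frame of stand between -0.09 and 0.09 m and y of disc2 in the frame of stand between -0.09 and 0.09 m), for 0.1 s.
At the end, for the whole second after the job is handed in: The tray stands level on the ledge (its middle within 30 mm across and 40 mm along of the ledge's middle, its long side within 0.3 rad of the ledge's), all three balls are inside it, both discs lie inside the parts box, the board is back down level (under 0.05 rad) and all is at rest (x of tray in the frame of stand between 0.082 and 0.142 m and y of tray in the frame of stand between -0.04 and 0.04 m and z of tray in the frame of stand between 0.025 and 0.037 m and angle between tray's own z axis and vertical below 0.1 rad and angle between the y axis of tray and the y axis of stand, either way round below 0.3 rad and x of ball1_center in the frame of tray between -0.045 and 0.045 m and y of ball1_center in the frame of tray between -0.108 and 0.108 m and z of ball1_center in the frame of tray between 0 and 0.05 m and x of ball2_center in the frame of tray between -0.045 and 0.045 m and y of ball2_center in the frame of tray between -0.108 and 0.108 m and z of ball2_center in the frame of tray between 0 and 0.05 m and x of ball3_center in the frame of tray between -0.045 and 0.045 m and y of ball3_center in the frame of tray between -0.108 and 0.108 m and z of ball3_center in the frame of tray between 0 and 0.05 m and x of disc1 in the frame of parts_box between -0.06 and 0.06 m and y of disc1 in the frame of parts_box between -0.065 and 0.065 m and z of each of disc1, disc2 in the frame of parts_box below 0.038 m and linear speed of each of disc1, disc2, tray below 0.03 m/s and x of disc2 in the frame of parts_box between -0.06 and 0.06 m and y of disc2 in the frame of parts_box between -0.065 and 0.065 m and value of joint board below 0.05 rad and linear speed of each of ball1, ball2, ball3 below 0.1 m/s); the robot touches nothing.
It fails at once if the wire spool is moved more than 40 mm (distance of wire_spool from where it was at the start of the episode above 0.04 m).
It fails at once if the tape roll is moved more than 40 mm (distance of tape_roll from where it was at the start of the episode above 0.04 m).
It fails at once if the screwdriver is moved more than 40 mm (distance of screwdriver from where it was at the start of the episode above 0.04 m).
It fails at once if the gearmotor is moved more than 40 mm (distance of gearmotor from where it was at the start of the episode above 0.04 m).
It also fails if it takes over 72 s, if anything falls off the work surface, if the arm or the gripper's body presses on something with over 40 N, if the wrist force passes 120 N, or if a joint passes its speed limit or range.

ROBOT

A 6-joint arm with a two-finger parallel gripper is mounted at the origin on the work surface. World frame = base frame: x ahead of the robot, y to its left, z up, the work surface at z = 0. Lengths are in m, angles in rad, forces in N, time in s.
With the tool pointing down it reaches from about 0.35 to 0.875 m from the base axis. Payload 4.2 kg.
Tool frame: the origin (TCP) lies at the very end of the fingers, on their centre line; the grasp point (between the pads) lies 19 mm behind it (robot.pinch_z is the distance from the TCP to the grasp point, in m); x points along the fingers, y is the direction in which the jaws open and shut, and the axes are right-handed (so a half turn about x gives the same grasp; the last joint's range is limited). The gripper opens to 85 mm and grips with 20 to 120 N. Pads are 22 mm wide; open, the fingers measure 114 mm over their backs; the gripper's body (76 mm by 85 mm) begins 54 mm behind the grasp point. The pads swing forward as they close: fully open they stand 13 mm farther back than shut.
Start: joints at [1.419, 0.385, 0.008, 0, -1.194, -0.259], TCP at [0.25, 0.573, 0.204] pointing down, gripper open.
Joint ranges: [-3.14, 3.14], [-1.21, 2.06], [-1.07, 1.41], [-3.16, 2.05], [-2.99, -0.16], [-3.1, 3.1]. Speed limits (rad/s): [2.79, 2.79, 3.14, 3.14, 3.14, 3.14].

INTERFACE

Orientations are given as a 3x3 rotation matrix whose columns are the frame's x, y, z axes.
In Python, from plant import robot gives the robot as it stands. The module is installed in compiled form; this text tells all that it offers.
- The arm moves only by the tool servo_tool, never from a script. Its argument "plan" is a list of rows, each a list of 2 entries, a list of its own where there are three numbers: the shift along the tool's x, y, z in mm, then the turn, a rotation vector about the tool's x, y, z in degrees. In form: [[[tx, ty, tz], [ax, ay, az]], ...]. A call has 1 to 8 rows; each row is the pose to reach, as a shift and turn from the pose commanded when the call began, along the tool's axes at that moment; what a row does not reach only later rows make up. A row lasts 1/8 s, in which the tool goes at most 62.5 mm and 10.7 degrees, less where a joint would pass 70% of its speed; a pose out of reach is approached as far as the arm can. A call with a gripper value outside its range is refused whole. "jaw" is the finger opening in mm, from 0 to 85.4, set as the call begins (left out, the last holds). The fingers move at their own pace and stop on an object; "force" is the grip in N (left out, the last holds). Time passes only in rows, so rows that repeat a pose let the fingers close. It gives the time, the measured TCP pose, the force and the opening at its end, in the units of the state.
- robot.read_state(): the state, without advancing time (a new reading comes with each control period).
- robot.capture(name): name is "side" or "top" or "wrist"; returns a dict with "pixels" (420x560x3 uint8, red, green, blue), "fovy" (degrees; the focal length in pixels is half the picture's height over the tangent of half this angle, whatever the lens; pixels are square), "cx", "cy" (the principal point, pixels), "eye" and "rotation" of the camera in the world; the wrist camera has in their place "tool_from_camera" (4x4, takes a point from camera to tool coordinates, whose origin is the TCP and whose axes are the tool frame's). Camera axes: x right, y down, z forward; pixel columns grow to the right and rows downward; lengths in m; the calibration is good to about 2 mm. A picture is of the moment at which its call begins: read the wrist's pose just before it. There is no depth.
- robot.job_done(): hands the job in, once; it reports no verdict.
The state is a dict: "time": time; "qpos": joint angles; "joint_vel": joint speeds; "joint_torque": joint torques, N m; "tool_pos": TCP position; "eef_rot": TCP orientation; "contact_force": force on the tool from outside, world axes, zero at the start; "ft_torque": the same for the moment, N m; "finger_gap": finger opening in m.
Only numpy, scipy, OpenCV 4.12 (cv2) and the standard library are available. Lean on these libraries where they do the work, as an engineer would, in place of code of your own. Each camera call takes 0.05 s, during which the arm holds its last target.

## Working session

There is one attempt and no reset: what is moved stays moved. The work goes in short steps, Python scripts to look and compute and a tool call to move; the robot and the scene stay as the last step left them, time stands still between calls to the robot, and variables do not carry over. Pictures are saved under pics/ and viewed, and the job is handed in when it is done.

Besides the shell and the picture viewer there is one more tool, called as name([rows], argument=value, ...), one row to a line, values as JSON. servo_tool: Moves the arm, as the interface text tells. Its arguments: {"type":"object","properties":{"plan":{"type":"array","items":{"type":"array"}},"jaw":{"type":"number"},"force":{"type":"number"}},"required":["plan"]}

```bash
mkdir -p pics
cat > h.py <<'E'
import numpy as np, cv2
from plant import robot
def cap(n,fn=None):
    s=robot.read_state(); c=robot.capture(n)
    p=c['pixels']; c['f']=p.shape[0]/2/np.tan(np.radians(c['fovy'])/2)
    if 'eye' not in c:
        T=np.eye(4);T[:3,:3]=s['eef_rot'];T[:3,3]=s['tool_pos'];M=T@np.array(c['tool_from_camera'])
        c['eye']=M[:3,3];c['rotation']=M[:3,:3]
    if fn: cv2.imwrite('pics/'+fn,cv2.cvtColor(p,cv2.COLOR_RGB2BGR))
    np.savez('last_'+n+'.npz',**{k:np.array(v) for k,v in c.items()})
    return c
def load(n): return dict(np.load('last_'+n+'.npz'))
def ray(c,u,v):
    d=np.array([(u-c['cx'])/c['f'],(v-c['cy'])/c['f'],1.]);d=np.array(c['rotation'])@d
    return np.array(c['eye']),d/np.linalg.norm(d)
def onz(c,u,v,z):
    e,d=ray(c,u,v);return e+d*(z-e[2])/d[2]
def proj(c,P):
    q=np.array(c['rotation']).T@(np.array(P)-c['eye']);return q[:2]/q[2]*c['f']+[c['cx'],c['cy']]
E
python3 - <<'E'
from h import *
for n in ['side','top','wrist']:
    c=cap(n,n+'0.png');print(n,c['fovy'],c['cx'],c['cy'],c['eye'],c['rotation'])
s=robot.read_state();print(s, robot.pinch_z)
E
```

```text
side 56.90796457716024 285.0721700976245 210.5285386198502 [0.50617187 0.70588992 0.50964065] [[-0.99768165 -0.03102648  0.0605697 ]
 [-0.0679749   0.49719382 -0.86497267]
 [-0.00327782 -0.86708457 -0.49815018]]
top 56.17963321368839 278.13389607511846 206.8513677897333 [0.39727977 0.01198153 0.89667378] [[-3.69168253e-02 -9.77527919e-01  2.07548344e-01]
 [-9.99318258e-01  3.60269843e-02 -8.06691385e-03]
 [ 4.08292563e-04 -2.07704655e-01 -9.78191499e-01]]
wrist 71.66562479926068 274.3336374020257 212.74983340734354 [0.31443677 0.54379178 0.37216415] [[-0.40019561 -0.87852667 -0.26083398]
 [-0.91642777  0.38423328  0.11191483]
 [ 0.00190094  0.28382333 -0.95887471]]
{'time': 0.15, 'qpos': array([ 1.41857337e+00,  3.85359039e-01,  6.92138487e-03, -3.37684588e-04,
       -1.19402803e+00, -2.58596431e-01]), 'joint_vel': array([ 9.89162700e-04, -5.30091156e-04,  2.16892669e-03,  1.41873109e-03,
        4.43399601e-05, -6.57794685e-04]), 'joint_torque': array([-4.25060607e-04, -3.92677975e+01,  1.88582718e+01,  4.18860912e+00,
       -3.36810146e-03, -5.75853765e-07]), 'tool_pos': array([0.2493988 , 0.57253616, 0.20308048]), 'eef_rot': array([[-5.63498725e-04, -3.99474337e-01, -9.16744205e-01],
       [-1.60241753e-03, -9.16742812e-01,  3.99474715e-01],
       [-9.99998557e-01,  1.69411048e-03, -1.23541274e-04]]), 'contact_force': array([-0.02474997,  0.34559124,  0.83725597]), 'ft_torque': array([-0.03987013,  0.03550342, -0.02645655]), 'finger_gap': 0.08543757081964519} 0.0187
```

View pics/top0.png

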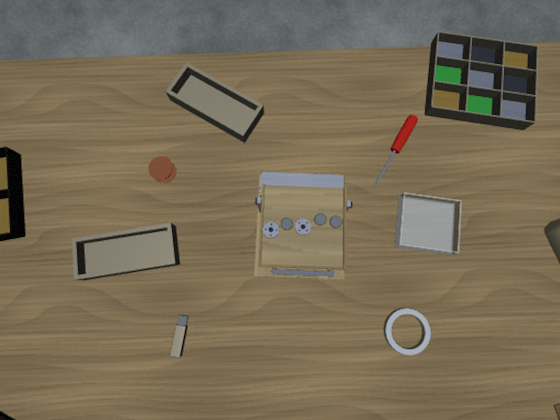

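View pics/side0.png

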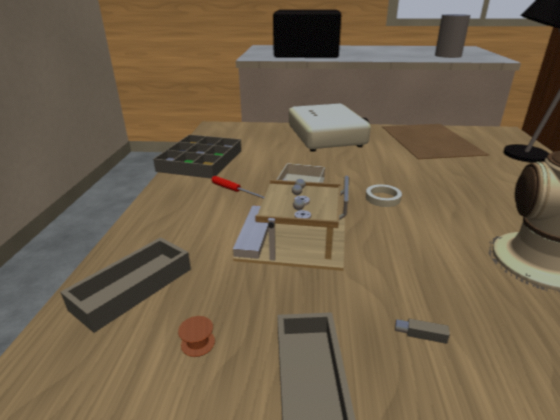

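View pics/wrist0.png

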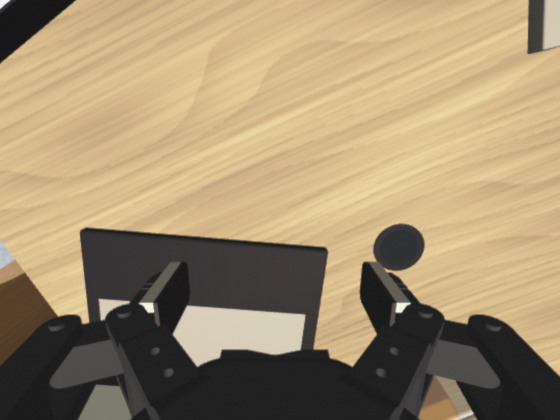

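Run:
```python
from h import *
im=cv2.imread('pics/top0.png')
a=cv2.resize(im[160:290,60:190],(390,390),interpolation=cv2.INTER_CUBIC)
b=cv2.resize(im[160:290,240:370],(390,390),interpolation=cv2.INTER_CUBIC)
cv2.imwrite('pics/crop0.png',np.hstack([a,b]))
c=load('top')
for n,u,v,z in [('trayA',126,252,.045),('trayB',215,103,.045),('spool',163,169,.036),('motor',179,336,.02),('board',302,222,.1),('box',429,223,.04),('tape',408,331,.02),('scr',400,145,.01)]:
    p=onz(c,u,v,z);print(n,p.round(3),np.hypot(p[0],p[1]).round(3))
```

```text
trayA [0.49  0.337 0.045] 0.595
trayB [0.832 0.144 0.045] 0.844
spool [0.678 0.264 0.036] 0.728
motor [0.31  0.226 0.02 ] 0.384
board [ 0.533 -0.042  0.1  ] 0.534
box [ 0.53  -0.326  0.04 ] 0.623
tape [ 0.302 -0.262  0.02 ] 0.4
scr [ 0.725 -0.291  0.01 ] 0.782
```

View pics/crop0.png

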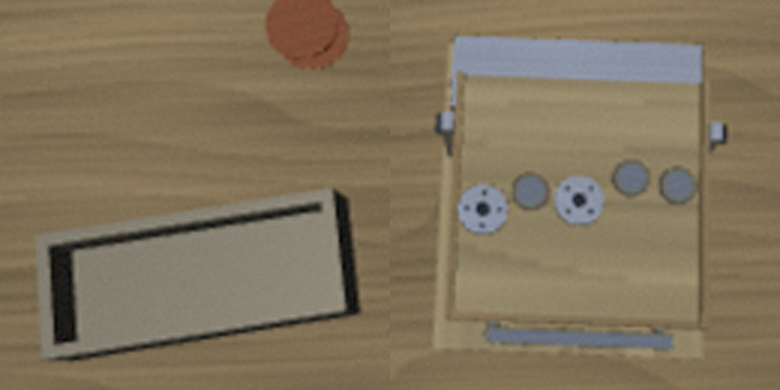

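Run:
```python
from h import *
c=load('wrist')
for u,v,z in [(82,230,.045),(327,248,.045),(98,300,.0),(305,315,.0),(398,247,0),(530,50,.045),(20,270,0)]:
    p=onz(c,u,v,z);print(u,v,p.round(3),np.hypot(p[0],p[1]).round(3))
```

```text
82 230 [0.298 0.801 0.045] 0.854
327 248 [0.159 0.541 0.045] 0.564
98 300 [0.195 0.877 0.   ] 0.898
305 315 [0.049 0.609 0.   ] 0.611
398 247 [0.099 0.45  0.   ] 0.461
530 50 [0.279 0.277 0.045] 0.393
20 270 [0.28  0.951 0.   ] 0.991
```

```bash
cat > m.py <<'E'
from h import *
c=load('top')
P=[onz(c,u,v,.045) for u,v in [(72.7,239),(171,223.3),(175.3,264.5),(75,279)]]
P=np.array(P);print(P.round(3));print('tray c',P.mean(0).round(4),'len',[np.linalg.norm(P[i]-P[(i+1)%4]).round(3) for i in range(4)])
d=(P[0]-P[1]+P[3]-P[2]);print('yaw of long axis',np.degrees(np.arctan2(d[1],d[0])))
r=[onz(c,261.7,172.7,.03),onz(c,344,175,.03)]
b=[onz(c,272.3,271,.141),onz(c,334,274,.141)]
print(r,b)
for a in(r,b):
    d=a[0]-a[1];print(np.linalg.norm(d),np.degrees(np.arctan2(d[1],d[0])),((a[0]+a[1])/2).round(4))
E
python3 m.py
python3 - <<'E'
import cv2
im=cv2.imread('pics/top0.png')
cv2.imwrite('pics/crop1.png',cv2.resize(im[163:283,248:362],(798,840)[:2] if 0 else (570,600),interpolation=cv2.INTER_CUBIC))
E
```

```text
[[0.523 0.454 0.045]
 [0.55  0.241 0.045]
 [0.46  0.23  0.045]
 [0.437 0.443 0.045]]
tray c [0.4924 0.3421 0.045 ] len [np.float64(0.215), np.float64(0.091), np.float64(0.214), np.float64(0.087)]
yaw of long axis 96.63665518300743
[array([0.66259149, 0.0395518 , 0.03      ]), array([ 0.65016667, -0.14873888,  0.03      ])] [array([0.43366015, 0.02140725, 0.141     ]), array([ 0.42373284, -0.09523382,  0.141     ])]
0.18870017920503443 86.22467368430387 [ 0.6564 -0.0546  0.03  ]
0.11706276108396443 85.13528473527788 [ 0.4287 -0.0369  0.141 ]
```

View pics/crop1.png

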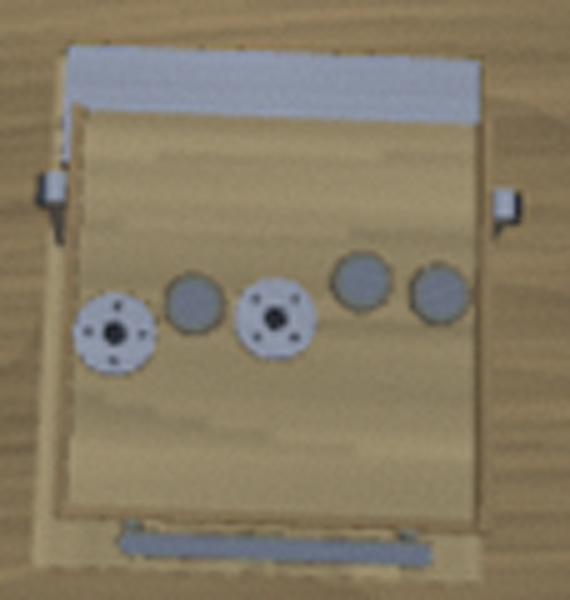

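```bash
cat >> h.py <<'E'
def go(target,yaw=None):
    s=robot.read_state();R=s['eef_rot'];d=R.T@(np.array(target)-s['tool_pos'])*1000
    rv=[0,0,0]
    if yaw is not None:
        a=np.radians(yaw);y=np.array([np.cos(a),np.sin(a),0]);x=np.array([0,0,-1.]);D=np.c_[x,y,np.cross(x,y)]
        rv=np.degrees(cv2.Rodrigues(R.T@D)[0].ravel())
    print('t',round(s['time'],2),'pos',s['tool_pos'].round(4),'yaw',np.degrees(np.arctan2(R[1,1],R[0,1])).round(2),'F',s['contact_force'].round(1),'gap',round(s['finger_gap'],4))
    print('shift',d.round(1),'turn',np.round(rv,2))
O=np.array([.5175,-.044]);A=np.radians(-4.2)
def st(x,y,z): 
    return np.array([O[0]+x*np.cos(A)-y*np.sin(A),O[1]+x*np.sin(A)+y*np.cos(A),z])
def tost(p):
    d=np.array(p)[:2]-O;return np.array([d[0]*np.cos(A)+d[1]*np.sin(A),-d[0]*np.sin(A)+d[1]*np.cos(A)])
E
python3 -c "
from h import *
go([.533,.347,.14],-173.4)"
```

```text
t 0.15 pos [0.2494 0.5725 0.2031] yaw -113.55 F [-0.   0.3  0.8] gap 0.0854
shift [  63.3   93.4 -350.1] turn [59.85 -0.06 -0.08]
```

servo_tool([
  [[0, 8, -30], [6, 0, 0]],
  [[5, 22, -80], [15, 0, 0]],
  [[15, 36, -135], [24, 0, 0]],
  [[27, 50, -190], [33, 0, 0]],
  [[40, 64, -245], [42, 0, 0]],
  [[52, 79, -300], [51, 0, 0]],
  [[60, 89, -335], [57.5, 0, 0]],
  [[63.3, 93.4, -350], [59.9, 0, 0]],
], jaw=42, force=70)

```text
time: 1.15
tool_pos: [0.5341, 0.3456, 0.1394]
eef_rot: [[-0.002, -0.994, -0.11], [-0.001, -0.11, 0.994], [-1.0, 0.002, -0.001]]
contact_force: [0.1, -0.3, 0.3]
finger_gap: 0.0418
```

```bash
python3 -c "
from h import *
cap('wrist','w1.png');cap('top','t1.png')
go([.533,.347,.016],-173.4)"
```

```text
t 1.25 pos [0.5336 0.3465 0.1398] yaw -173.53 F [-1.1 -0.8 -0.6] gap 0.0423
shift [123.8   0.4   0.7] turn [-0.13 -0.05 -0.07]
```

View pics/w1.png

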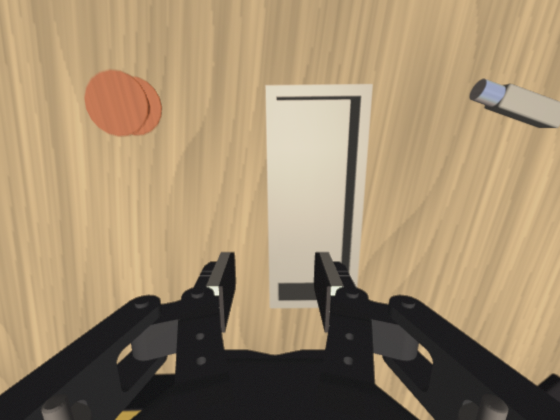

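```bash
python3 -c "
from h import *
c=load('wrist')
for p in [(265,87),(373,84),(270,308),(360,308)]: print(onz(c,*p,.045).round(4))
s=robot.read_state();print(proj(c,s['tool_pos']), proj(c,[.533,.347,.045]))
"
```

```text
[0.552  0.2428 0.045 ]
[0.4624 0.2306 0.045 ]
[0.5253 0.455  0.045 ]
[0.4316 0.4448 0.045 ]
[273.11060235 248.03507064] [273.94979983 208.40008556]
```

servo_tool([
  [[20, 0, 1], [0, 0, 0]],
  [[50, 0, 1], [0, 0, 0]],
  [[80, 0, 1], [0, 0, 0]],
  [[105, 0, 1], [0, 0, 0]],
  [[118, 0, 1], [0, 0, 0]],
  [[123.5, 0, 1], [0, 0, 0]],
  [[123.5, 0, 1], [0, 0, 0]],
])

```text
time: 2.12
tool_pos: [0.5331, 0.3492, 0.0177]
eef_rot: [[0.001, -0.993, -0.115], [0.001, -0.115, 0.993], [-1.0, -0.001, 0.0]]
contact_force: [0.3, -0.3, 0.9]
finger_gap: 0.0419
```

servo_tool([
  [[0, 0, 0], [0, 0, 0]],
  [[0, 0, 0], [0, 0, 0]],
  [[0, 0, 0], [0, 0, 0]],
  [[0, 0, 0], [0, 0, 0]],
], jaw=0, force=70)

```text
time: 2.62
tool_pos: [0.5334, 0.3488, 0.0178]
eef_rot: [[0.001, -0.993, -0.114], [0.001, -0.114, 0.993], [-1.0, -0.001, 0.0]]
contact_force: [-0.5, 0.0, 2.9]
finger_gap: -0.0003
```

servo_tool([
  [[-10, 0, 0], [0, 0, 0]],
  [[-30, 0, 0], [0, 0, 0]],
  [[-55, 0, 0], [0, 0, 0]],
  [[-80, 0, 0], [0, 0, 0]],
  [[-95, 0, 0], [0, 0, 0]],
  [[-100, 0, 0], [0, 0, 0]],
])

```text
time: 3.38
tool_pos: [0.5332, 0.3488, 0.1182]
eef_rot: [[0.001, -0.993, -0.114], [0.001, -0.114, 0.993], [-1.0, -0.001, 0.001]]
contact_force: [-0.2, 0.4, -0.0]
finger_gap: 0.0001
```

```bash
python3 -c "
from h import *
cap('wrist','w2.png');cap('side','s2.png')
go(st(.175+.0405,0,.12),-184.2)"
```

```text
t 3.48 pos [0.5329 0.3486 0.1172] yaw -173.44 F [-0.1  1.   0.2] gap -0.0003
shift [  -2.9 -151.6 -428.4] turn [ 1.076e+01  1.000e-02 -1.000e-02]
```

View pics/w2.png

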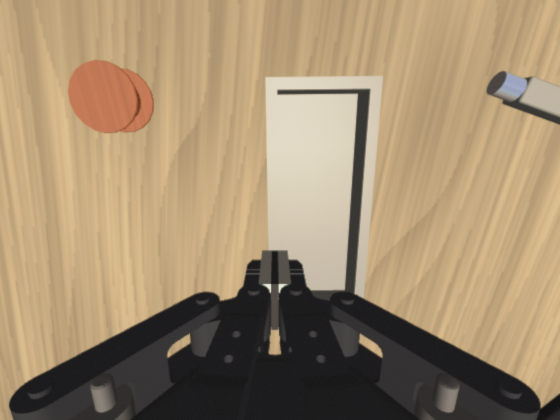

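View pics/s2.png

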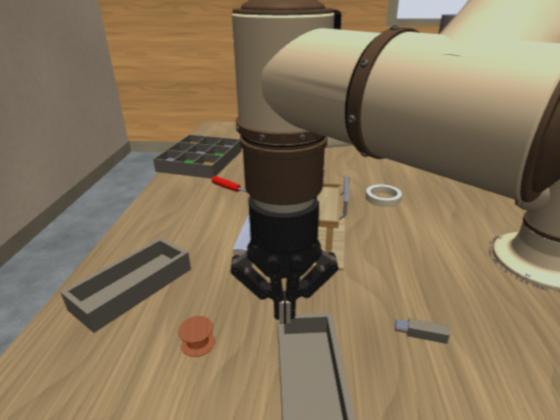

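```bash
python3 -c "
from h import *
c=load('side');s=robot.read_state();print(proj(c,s['tool_pos']))
for p in [(.552,.243,.045),(.462,.231,.045),(.525,.455,.045),(.435,.444,.045)]: print(p,proj(c,p).round(0))
c=load('wrist');print(proj(c,s['tool_pos']))
for p in [(.552,.243,.045),(.462,.231,.045),(.525,.455,.045),(.435,.444,.045)]: print(p,proj(c,p).round(0))
e,d=ray(load('side'),280,320);e2,d2=ray(c,267,78)
t=np.linalg.lstsq(np.c_[d,-d2],e2-e,rcond=None)[0];print(e+d*t[0],e2+d2*t[1])
im=cv2.imread('pics/s2.png');cv2.imwrite('pics/c3.png',cv2.resize(im[250:420,210:380],(680,600)))
"
```

```text
[284.23213629 334.40230651]
(0.552, 0.243, 0.045) [277. 315.]
(0.462, 0.231, 0.045) [332. 312.]
(0.525, 0.455, 0.045) [285. 450.]
(0.435, 0.444, 0.045) [362. 445.]
[273.06640841 245.44599934]
(0.552, 0.243, 0.045) [264.  79.]
(0.462, 0.231, 0.045) [383.  76.]
(0.525, 0.455, 0.045) [269. 318.]
(0.435, 0.444, 0.045) [362. 317.]
[0.54791271 0.24022252 0.03147045] [0.55048762 0.24036749 0.03155404]
```

View pics/c3.png

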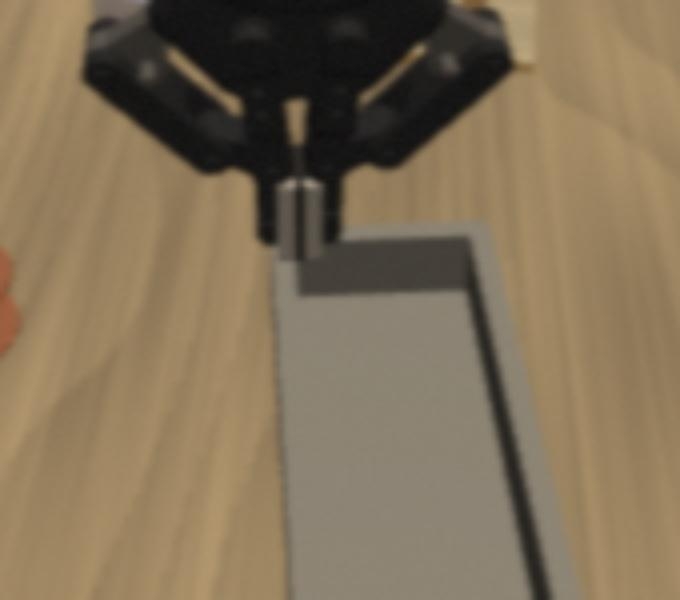

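```bash
python3 -c "
from h import *
s=robot.read_state()
c=cap('top','t2.png');w=load('wrist');sd=load('side')
for dz in [0,.01,.02,.03]:
  p=s['tool_pos']+[0,0,dz];print(dz,proj(w,p),proj(sd,p),proj(c,p))
im=cv2.imread('pics/w2.png')[220:360,190:360];cv2.imwrite('pics/c4.png',cv2.resize(im,(680,560)))
cv2.imwrite('pics/c5.png',cv2.resize(cv2.imread('pics/t2.png')[180:320,50:220],(680,560)))
"
```

```text
0 [273.06640841 245.44599934] [284.23213629 334.40230651] [107.52290441 227.55179639]
0.01 [272.98075608 252.00526288] [284.19844662 328.92990281] [105.38031608 226.76179849]
0.02 [272.88512313 259.32884371] [284.1640806  323.34763412] [103.18317551 225.95168652]
0.03 [272.77765714 267.55859979] [284.12901763 317.6521584 ] [100.92937242 225.1206824 ]
```

View pics/c4.png

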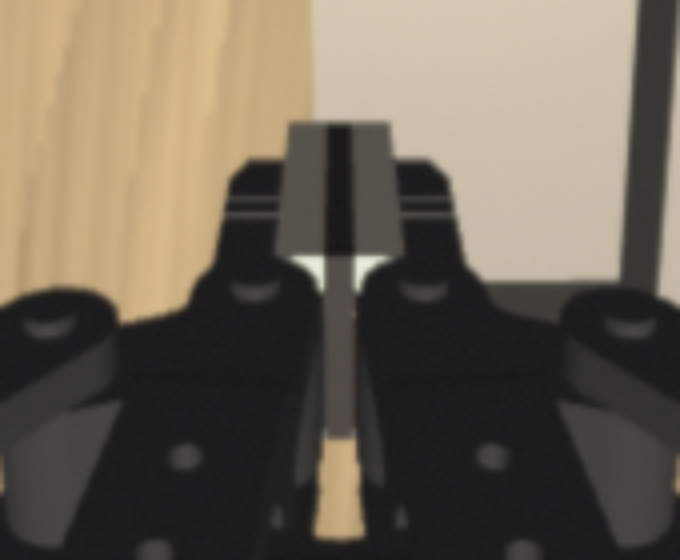

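View pics/c5.png

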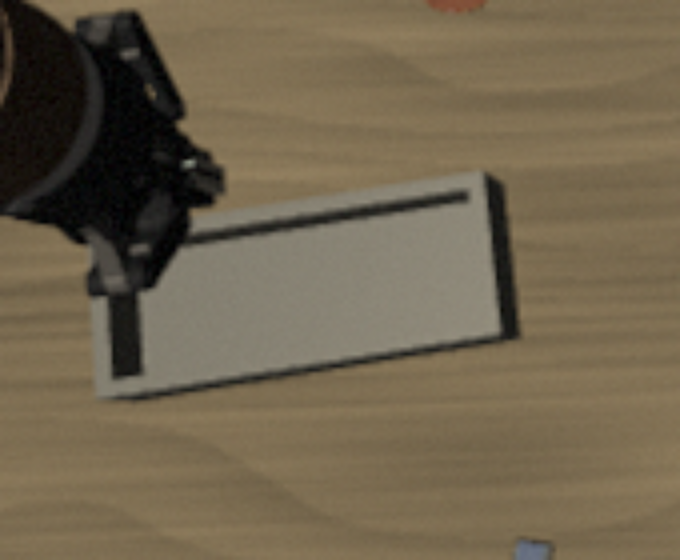

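servo_tool([
  [[20, 0, 0], [0, 0, 0]],
  [[45, 0, 0], [0, 0, 0]],
  [[70, 0, 0], [0, 0, 0]],
  [[90, 0, 0], [0, 0, 0]],
  [[103, 0, 0], [0, 0, 0]],
  [[110, 0, 0], [0, 0, 0]],
  [[114, 0, 0], [0, 0, 0]],
  [[114, 0, 0], [0, 0, 0]],
], jaw=42)

```text
time: 4.53
tool_pos: [0.5332, 0.3487, 0.0033]
eef_rot: [[0.0, -0.993, -0.114], [0.0, -0.114, 0.993], [-1.0, -0.0, 0.0]]
contact_force: [0.4, -0.2, 0.9]
finger_gap: 0.0419
```

```bash
python3 -c "
from h import *
cap('side','s3.png')
go([.5335,.349,0],-173.4)
im=cv2.imread('pics/s3.png');cv2.imwrite('pics/c3.png',cv2.resize(im[250:420,210:380],(680,600)))"
```

```text
t 4.58 pos [0.5333 0.3489 0.0037] yaw -173.43 F [-0.5 -1.1 -0. ] gap 0.0421
shift [ 3.7 -0.2  0.1] turn [-0.03  0.03  0.05]
```

View pics/c3.png

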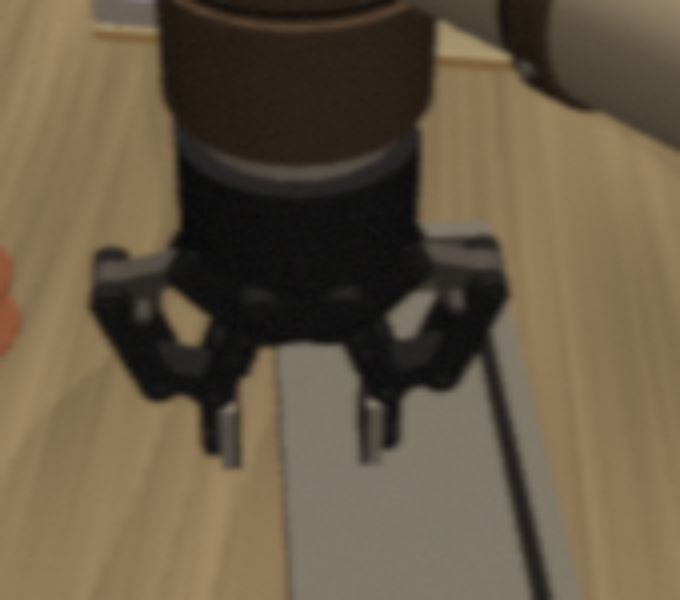

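```bash
python3 -c "
from h import *
c=load('side')
for u,v in [(302.5,381),(268,382)]:
  e,d=ray(c,u,v)
  for y in [.337,.349,.360]: print(y,(e+d*(y-e[1])/d[1]).round(4))
"
```

```text
0.337 [0.5073 0.337  0.0098]
0.349 [0.5073 0.349  0.0261]
0.36 [0.5073 0.36   0.041 ]
0.337 [0.5583 0.337  0.003 ]
0.349 [0.5566 0.349  0.0195]
0.36 [0.5551 0.36   0.0346]
```

servo_tool([
  [[4, 0, 0], [0, 0, 0]],
  [[8, 0, 0], [0, 0, 0]],
  [[8, 0, 0], [0, 0, 0]],
])

```text
time: 4.95
tool_pos: [0.5328, 0.3483, -0.0053]
eef_rot: [[-0.001, -0.993, -0.114], [-0.001, -0.114, 0.993], [-1.0, 0.001, -0.001]]
contact_force: [0.0, -0.4, -0.6]
finger_gap: 0.0422
```

servo_tool([
  [[0, 0, 0], [0, 0, 0]],
  [[0, 0, 0], [0, 0, 0]],
  [[0, 0, 0], [0, 0, 0]],
  [[0, 0, 0], [0, 0, 0]],
], jaw=0)

```text
time: 5.45
tool_pos: [0.5334, 0.3489, -0.0045]
eef_rot: [[0.001, -0.993, -0.114], [0.001, -0.114, 0.993], [-1.0, -0.001, 0.0]]
contact_force: [0.8, 0.1, 1.4]
finger_gap: 0.0075
```

servo_tool([
  [[-8, 0, 0], [0, 0, 0]],
  [[-25, 0, 0], [0, 0, 0]],
  [[-50, 0, 0], [0, 0, 0]],
  [[-80, 0, 0], [0, 0, 0]],
  [[-105, 0, 0], [0, 0, 0]],
  [[-118, 0, 0], [0, 0, 0]],
  [[-122, 0, 0], [0, 0, 0]],
])

```text
time: 6.32
tool_pos: [0.533, 0.3487, 0.1181]
eef_rot: [[0.001, -0.993, -0.114], [0.001, -0.114, 0.993], [-1.0, -0.001, 0.001]]
contact_force: [0.1, 0.1, -3.2]
finger_gap: 0.0075
```

```bash
python3 -c "
from h import *
cap('wrist','w4.png');cap('side','s4.png')
go(st(.175+.0405,0,.12),-184.2)"
```

```text
t 6.42 pos [0.5327 0.3484 0.1169] yaw -173.45 F [ 0.  -0.2 -2.4] gap 0.0076
shift [  -3.2 -151.8 -428.3] turn [ 1.075e+01 -1.000e-02 -4.000e-02]
```

View pics/w4.png

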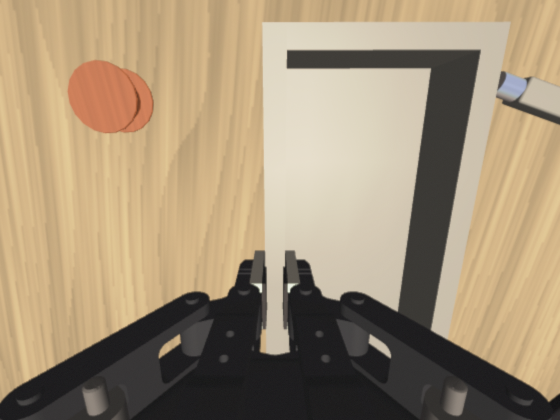

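View pics/s4.png

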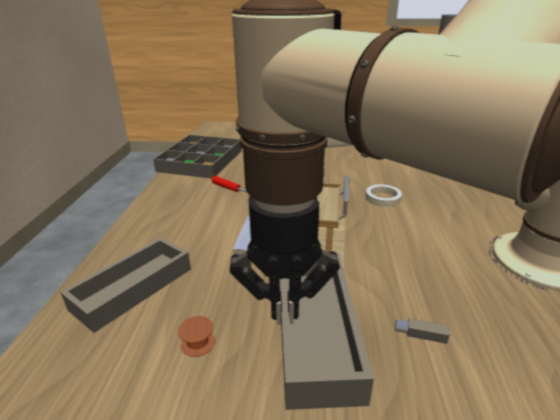

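```bash
python3 -c "
from h import *
go([.73,.2,.12],-184.2);print(st(.2155,0,.12))"
```

```text
t 6.42 pos [0.5327 0.3484 0.1169] yaw -173.45 F [ 0.  -0.2 -2.4] gap 0.0076
shift [  -3.2 -179.1 -169.9] turn [ 1.075e+01 -1.000e-02 -4.000e-02]
[ 0.73242127 -0.05978283  0.12      ]
```

servo_tool([
  [[0, -10, -10], [0, 0, 0]],
  [[-1, -35, -34], [1.5, 0, 0]],
  [[-2, -70, -67], [4, 0, 0]],
  [[-3, -105, -100], [6.5, 0, 0]],
  [[-3, -138, -132], [9, 0, 0]],
  [[-3, -163, -156], [10.5, 0, 0]],
  [[-3, -176, -168], [10.8, 0, 0]],
  [[-3, -179, -170], [10.8, 0, 0]],
])

```text
time: 7.42
tool_pos: [0.7305, 0.1989, 0.1186]
eef_rot: [[-0.002, -0.997, 0.075], [-0.001, 0.075, 0.997], [-1.0, 0.002, -0.001]]
contact_force: [0.1, -0.6, -1.8]
finger_gap: 0.0076
```

```bash
python3 -c "
from h import *
go(st(.2155,0,.12),-184.2)"
```

```text
t 7.42 pos [0.7305 0.1989 0.1186] yaw 175.69 F [ 0.1 -0.6 -1.8] gap 0.0076
shift [  -1.2  -21.4 -257.9] turn [-0.11 -0.05 -0.11]
```

servo_tool([
  [[0, -1, -12], [0, 0, 0]],
  [[0, -4, -45], [0, 0, 0]],
  [[0, -8, -90], [0, 0, 0]],
  [[0, -12, -140], [0, 0, 0]],
  [[0, -16, -190], [0, 0, 0]],
  [[0, -19, -230], [0, 0, 0]],
  [[0, -21, -252], [0, 0, 0]],
  [[0, -21.4, -258], [0, 0, 0]],
])

```text
time: 8.43
tool_pos: [0.7322, -0.0593, 0.1204]
eef_rot: [[0.0, -0.997, 0.074], [0.0, 0.074, 0.997], [-1.0, -0.0, 0.0]]
contact_force: [0.2, 0.7, -2.4]
finger_gap: 0.0074
```

```bash
python3 -c "
from h import *
cap('top','t5.png');cap('wrist','w5.png')
go(st(.2155,0,.035),-184.2)"
```

```text
t 8.53 pos [ 0.7324 -0.0581  0.1202] yaw 175.79 F [ 0.6 -0.2 -2.7] gap 0.0072
shift [85.2 -0.1 -1.7] turn [-0.01  0.02  0.  ]
```

View pics/t5.png

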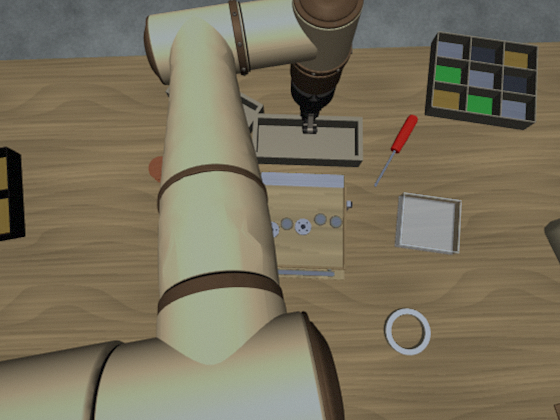

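View pics/w5.png

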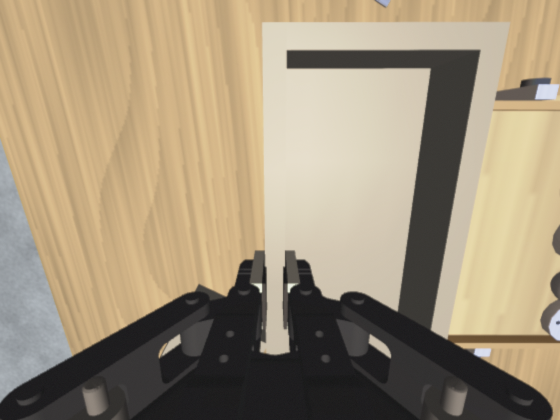

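servo_tool([
  [[10, 0, 0], [0, 0, 0]],
  [[30, 0, 0], [0, 0, 0]],
  [[52, 0, -1], [0, 0, 0]],
  [[72, 0, -1.5], [0, 0, 0]],
  [[84, 0, -1.5], [0, 0, 0]],
  [[88, 0, -1.5], [0, 0, 0]],
  [[88, 0, -1.5], [0, 0, 0]],
])

```text
time: 9.4
tool_pos: [0.7328, -0.0602, 0.0324]
eef_rot: [[0.001, -0.997, 0.074], [-0.0, 0.074, 0.997], [-1.0, -0.001, -0.0]]
contact_force: [0.2, -0.1, -2.2]
finger_gap: 0.0078
```

```bash
python3 -c "
from h import *
cap('side','s6.png');cap('top','t6.png')
go(st(.1545,0,.0315),-184.2)"
```

```text
t 9.5 pos [ 0.7332 -0.0602  0.0331] yaw 175.77 F [-0.3 -0.  -2.1] gap 0.0072
shift [ 1.5 61.8  0.4] turn [-0.03  0.    0.11]
```

View pics/s6.png

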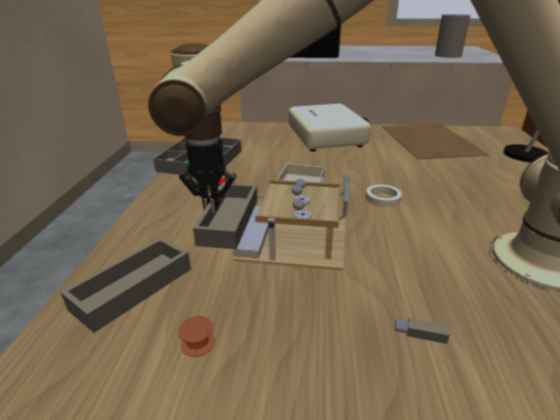

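View pics/t6.png

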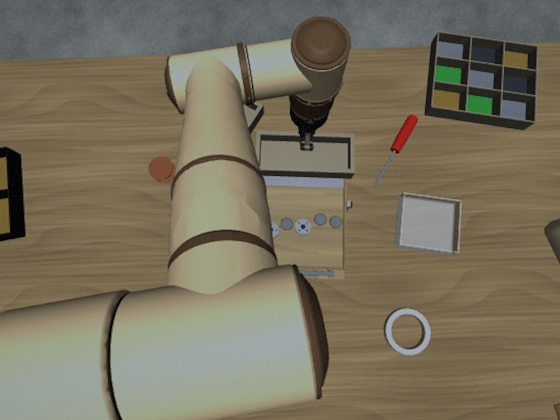

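servo_tool([
  [[0, 6, 0], [0, 0, 0]],
  [[0, 18, 0], [0, 0, 0]],
  [[0, 32, 0], [0, 0, 0]],
  [[0, 45, 0.4], [0, 0, 0]],
  [[0, 55, 0.4], [0, 0, 0]],
  [[0, 60, 0.4], [0, 0, 0]],
  [[0, 61.5, 0.4], [0, 0, 0]],
  [[0, 61.5, 0.4], [0, 0, 0]],
])

```text
time: 10.5
tool_pos: [0.6714, -0.0553, 0.0322]
eef_rot: [[0.0, -0.997, 0.074], [-0.0, 0.074, 0.997], [-1.0, -0.0, 0.0]]
contact_force: [-0.6, 0.1, -2.4]
finger_gap: 0.0074
```

```bash
python3 -c "
from h import *
cap('side','s7.png');cap('top','t7.png');cap('wrist','w7.png')
go(st(.1545,0,.0255),-184.2)
a=cv2.resize(cv2.imread('pics/s7.png')[150:280,170:370],(800,520));cv2.imwrite('pics/c7.png',a)"
```

```text
t 10.65 pos [ 0.6715 -0.0553  0.032 ] yaw 175.76 F [-0.6  0.  -2.8] gap 0.0075
shift [ 6.5 -0.1  0. ] turn [-0.04 -0.    0.01]
```

View pics/c7.png

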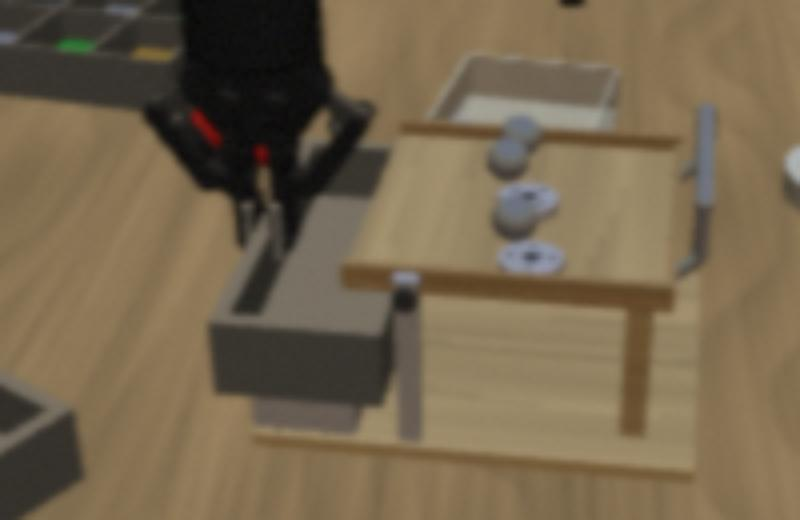

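View pics/w7.png

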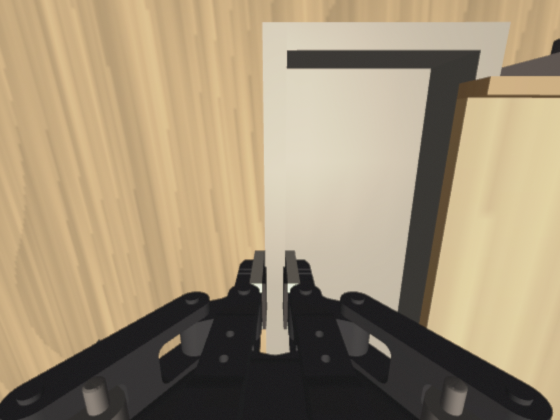

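servo_tool([
  [[2, 0, 0], [0, 0, 0]],
  [[4, 0, 0], [0, 0, 0]],
  [[5.5, 0, 0], [0, 0, 0]],
  [[6.5, 0, 0], [0, 0, 0]],
  [[6.5, 0, 0], [0, 0, 0]],
])

```text
time: 11.28
tool_pos: [0.6712, -0.0553, 0.0256]
eef_rot: [[0.0, -0.997, 0.074], [0.0, 0.074, 0.997], [-1.0, -0.0, 0.0]]
contact_force: [1.0, 0.0, -2.4]
finger_gap: 0.0074
```

Not touching the ledge yet; a bit lower.

servo_tool([
  [[1, 0, 0], [0, 0, 0]],
  [[2, 0, 0], [0, 0, 0]],
  [[2, 0, 0], [0, 0, 0]],
])

```text
time: 11.65
tool_pos: [0.6714, -0.0553, 0.0255]
eef_rot: [[0.001, -0.997, 0.073], [-0.0, 0.073, 0.997], [-1.0, -0.001, -0.0]]
contact_force: [-2.6, 1.5, 6.8]
finger_gap: 0.0077
```

Contact on the ledge. Release.

servo_tool([
  [[0, 0, 0], [0, 0, 0]],
  [[0, 0, 0], [0, 0, 0]],
  [[0, 0, 0], [0, 0, 0]],
], jaw=32)

```text
time: 12.02
tool_pos: [0.6712, -0.0553, 0.0234]
eef_rot: [[0.0, -0.997, 0.074], [-0.0, 0.074, 0.997], [-1.0, -0.0, -0.0]]
contact_force: [0.4, -0.1, 0.1]
finger_gap: 0.0326
```

servo_tool([
  [[-10, 0, 0], [0, 0, 0]],
  [[-35, 0, 0], [0, 0, 0]],
  [[-65, 0, 0], [0, 0, 0]],
  [[-95, 0, 0], [0, 0, 0]],
  [[-125, 0, 0], [0, 0, 0]],
  [[-150, 0, 0], [0, 0, 0]],
  [[-170, 0, 0], [0, 0, 0]],
  [[-180, 0, 0], [0, 0, 0]],
])

```text
time: 13.02
tool_pos: [0.6717, -0.0553, 0.2058]
eef_rot: [[0.003, -0.997, 0.074], [0.0, 0.074, 0.997], [-1.0, -0.003, 0.0]]
contact_force: [0.4, -0.5, -0.4]
finger_gap: 0.0324
```

```bash
python3 -c "
from h import *
cap('side','s8.png');cap('top','t8.png');cap('wrist','w8.png')
go(st(-.09,0,.25),-184.2)
a=cv2.resize(cv2.imread('pics/s8.png')[150:280,170:370],(800,520));cv2.imwrite('pics/c7.png',a)"
```

```text
t 13.18 pos [ 0.6711 -0.0552  0.2038] yaw 175.76 F [-0.   0.1 -0.3] gap 0.0317
shift [-4.63e+01  2.44e+02 -2.00e-01] turn [-0.04  0.02  0.02]
```

View pics/c7.png

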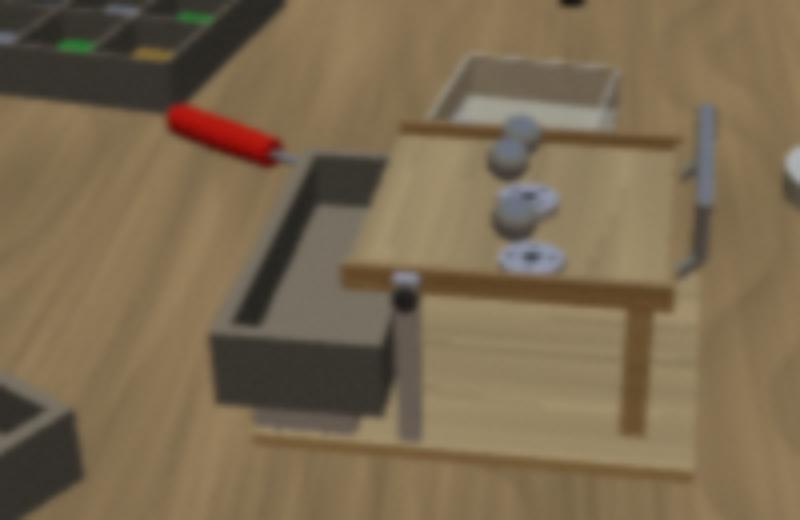

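View pics/t8.png

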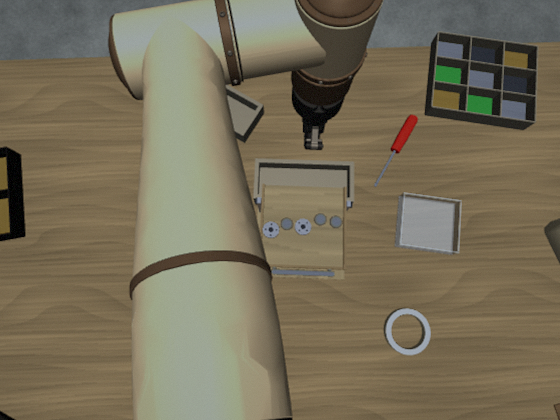

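View pics/w8.png

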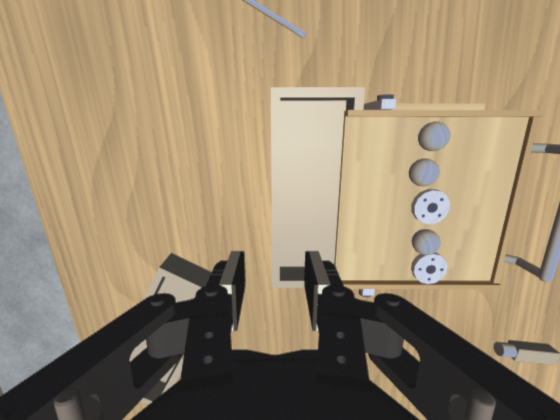

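servo_tool([
  [[-15, 8, 0], [0, 0, 0]],
  [[-30, 35, 0], [0, 0, 0]],
  [[-40, 75, 0], [0, 0, 0]],
  [[-46, 120, 0], [0, 0, 0]],
  [[-46, 165, 0], [0, 0, 0]],
  [[-46, 205, 0], [0, 0, 0]],
  [[-46, 235, 0], [0, 0, 0]],
  [[-46, 244, 0], [0, 0, 0]],
])

```text
time: 14.18
tool_pos: [0.4262, -0.0374, 0.2504]
eef_rot: [[0.001, -0.997, 0.073], [0.0, 0.073, 0.997], [-1.0, -0.001, 0.0]]
contact_force: [0.4, -0.1, 0.3]
finger_gap: 0.032
```

```bash
python3 -c "
from h import *
c=load('top')
P=[onz(c,u,v,.075) for u,v in [(255,160),(354,165)]];print('tray far rim',[tost(p).round(4) for p in P])
cap('wrist','w9.png')
go(st(-.09,0,.108),-184.2)"
```

```text
tray far rim [array([0.1534, 0.1075]), array([ 0.1498, -0.1092])]
t 14.22 pos [ 0.4262 -0.0373  0.2503] yaw 175.79 F [-0.8  0.3 -0.2] gap 0.0323
shift [142.4  -1.4  -0. ] turn [-0.01  0.03  0.06]
```

View pics/w9.png

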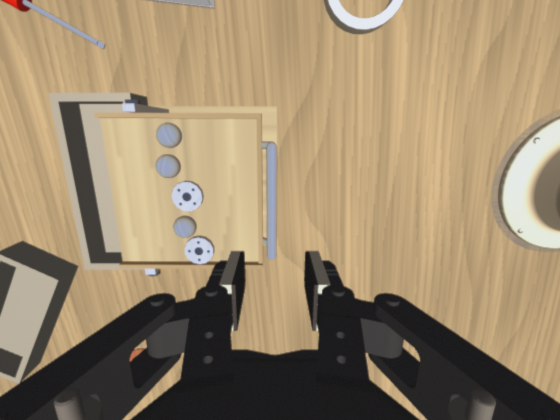

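```bash
python3 -c "
from h import *
c=load('wrist')
for u,v in [(271,142),(271,200),(271,258)]: p=onz(c,u,v,.141);print(p,tost(p))
go(st(-.09,0,.108),-184.2)"
```

```text
[ 0.4238885  -0.09601425  0.141     ] [-0.08955067 -0.0587305 ]
[ 0.42819023 -0.04052669  0.141     ] [-0.08932431 -0.00307691]
[0.43302525 0.02183983 0.141     ] [-0.08906988  0.05947624]
t 14.22 pos [ 0.4262 -0.0373  0.2503] yaw 175.79 F [-0.8  0.3 -0.2] gap 0.0323
shift [142.4  -1.4  -0. ] turn [-0.01  0.03  0.06]
```

servo_tool([
  [[12, -1, 0], [0, 0, 0]],
  [[38, -1.8, 0], [0, 0, 0]],
  [[70, -1.8, 0], [0, 0, 0]],
  [[100, -1.8, 0], [0, 0, 0]],
  [[122, -1.8, 0], [0, 0, 0]],
  [[136, -1.8, 0], [0, 0, 0]],
  [[142, -1.8, 0], [0, 0, 0]],
  [[142, -1.8, 0], [0, 0, 0]],
])

```text
time: 15.22
tool_pos: [0.4298, -0.0375, 0.1069]
eef_rot: [[-0.002, -0.997, 0.074], [-0.001, 0.074, 0.997], [-1.0, 0.002, -0.001]]
contact_force: [0.0, 0.5, -0.6]
finger_gap: 0.0316
```

servo_tool([
  [[0, 0, 0], [0, 0, 0]],
  [[0, 0, 0], [0, 0, 0]],
  [[0, 0, 0], [0, 0, 0]],
], jaw=0, force=25)

```text
time: 15.6
tool_pos: [0.4299, -0.0373, 0.1081]
eef_rot: [[0.001, -0.997, 0.074], [0.0, 0.074, 0.997], [-1.0, -0.001, 0.0]]
contact_force: [-0.5, 0.9, 1.5]
finger_gap: 0.0085
```

```bash
python3 -c "
from h import *
cap('side','s10.png')
go(st(-.09,0,.108),-184.2)
a=cv2.resize(cv2.imread('pics/s10.png')[130:260,220:420],(800,520));cv2.imwrite('pics/c7.png',a)"
```

```text
t 15.65 pos [ 0.4299 -0.0373  0.1081] yaw 175.76 F [-0.3  0.2  1.1] gap 0.0087
shift [ 0.1  2.1 -0.3] turn [-0.04  0.02  0.06]
```

View pics/c7.png

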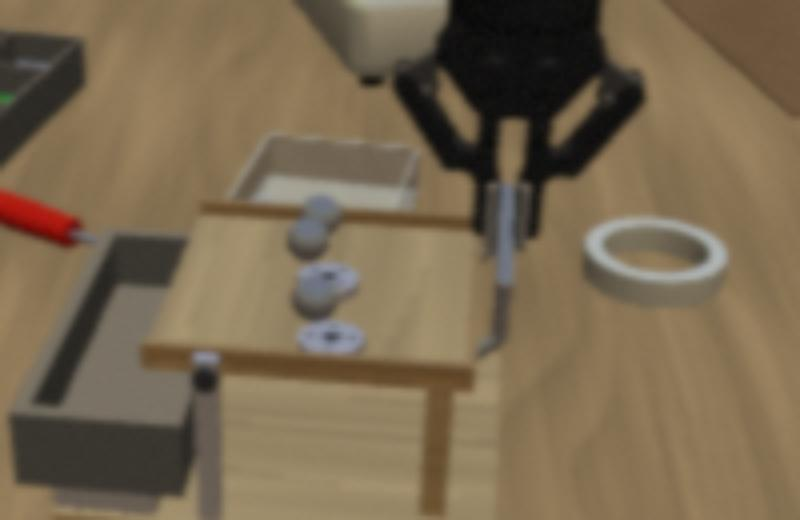

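servo_tool([
  [[-3.6, -1.1, 0], [0, 0, 0]],
  [[-7.2, -2.3, 0], [0, 0, 0]],
  [[-11, -3.6, 0], [0, 0, 0]],
  [[-14.3, -5, 0], [0, 0, 0]],
  [[-17, -6.2, 0], [0, 0, 0]],
  [[-18.4, -6.8, 0], [0, 0, 0]],
  [[-19.8, -7.4, 0], [0, 0, 0]],
  [[-19.8, -7.4, 0], [0, 0, 0]],
])

```text
time: 16.65
tool_pos: [0.4368, -0.0379, 0.1275]
eef_rot: [[-0.0, -0.997, 0.074], [0.0, 0.074, 0.997], [-1.0, 0.0, 0.0]]
contact_force: [-0.8, 2.9, -1.6]
finger_gap: 0.0086
```

```bash
python3 -c "
from h import *
cap('side','s11.png')
a=cv2.resize(cv2.imread('pics/s11.png')[130:260,220:420],(800,520));cv2.imwrite('pics/c7.png',a)"
```

```text
(no output)
```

View pics/c7.png

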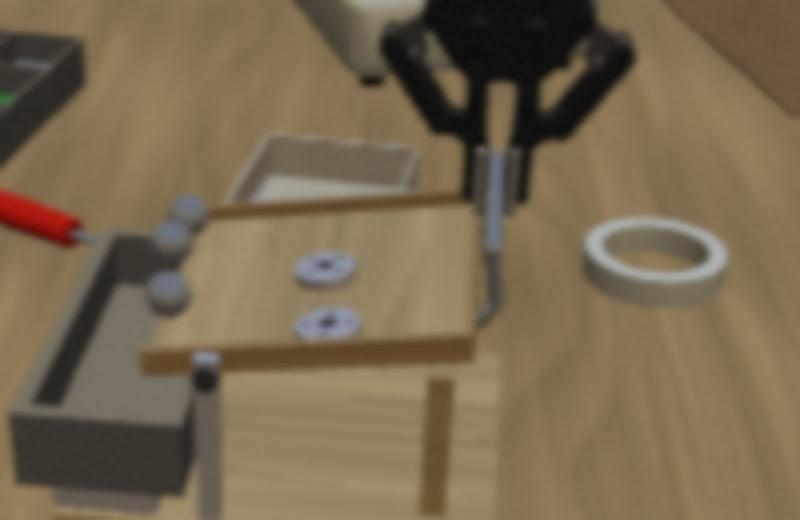

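The three balls are already at the spill edge at about 0.14 rad, and both discs are unmoved. I'll hold and watch.

servo_tool([
  [[0, 0, 0], [0, 0, 0]],
  [[0, 0, 0], [0, 0, 0]],
  [[-1.4, -0.6, 0], [0, 0, 0]],
  [[-2.8, -1.3, 0], [0, 0, 0]],
  [[-2.8, -1.3, 0], [0, 0, 0]],
  [[-2.8, -1.3, 0], [0, 0, 0]],
])

```text
time: 17.45
tool_pos: [0.438, -0.038, 0.1302]
eef_rot: [[-0.001, -0.997, 0.074], [0.0, 0.074, 0.997], [-1.0, 0.001, 0.0]]
contact_force: [-2.5, 4.4, -1.5]
finger_gap: 0.0088
```

```bash
python3 -c "
from h import *
cap('side','s12.png');cap('top','t12.png')
a=cv2.resize(cv2.imread('pics/s12.png')[130:260,220:420],(800,520));cv2.imwrite('pics/c7.png',a)
a=cv2.resize(cv2.imread('pics/t12.png')[140:290,240:370],(520,600));cv2.imwrite('pics/c8.png',a)"
```

```text
(no output)
```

View pics/c7.png

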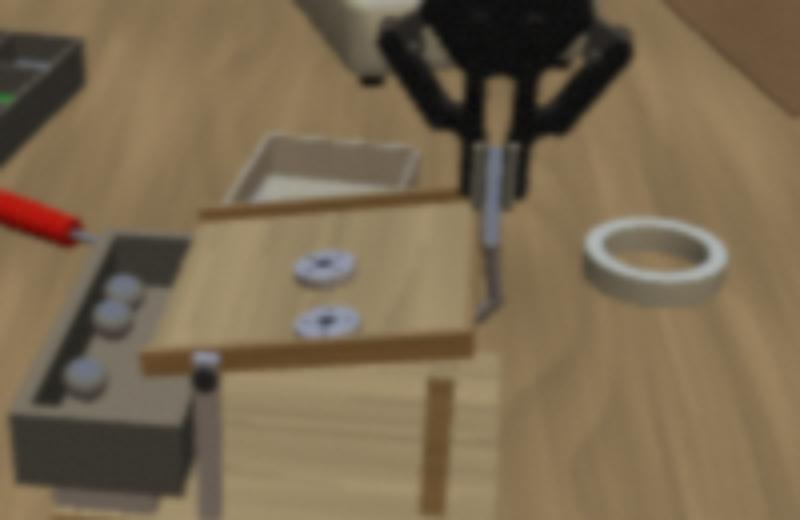

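View pics/c8.png

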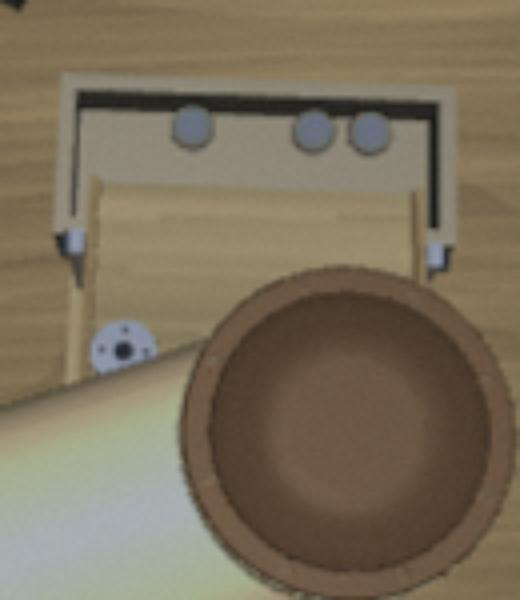

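servo_tool([
  [[0, 0, 0], [0, 0, 0]],
  [[0, 0, 0], [0, 0, 0]],
  [[4, 1.9, 0], [0, 0, 0]],
  [[9, 4, 0], [0, 0, 0]],
  [[14, 5.8, 0], [0, 0, 0]],
  [[18.5, 7.4, 0], [0, 0, 0]],
  [[21.5, 8.4, 0], [0, 0, 0]],
  [[22.6, 8.7, 0], [0, 0, 0]],
])

```text
time: 18.55
tool_pos: [0.43, -0.0374, 0.1082]
eef_rot: [[0.001, -0.997, 0.073], [-0.0, 0.073, 0.997], [-1.0, -0.001, -0.0]]
contact_force: [-5.1, 5.4, 6.7]
finger_gap: 0.0085
```

servo_tool([
  [[0, 0, 0], [0, 0, 0]],
  [[0, 0, 0], [0, 0, 0]],
  [[0, 0, 0], [0, 0, 0]],
], jaw=34)

```text
time: 18.92
tool_pos: [0.4302, -0.0375, 0.1079]
eef_rot: [[0.001, -0.997, 0.074], [-0.0, 0.074, 0.997], [-1.0, -0.001, -0.0]]
contact_force: [-0.2, 0.1, 0.1]
finger_gap: 0.0342
```

servo_tool([
  [[-10, 0, 0], [0, 0, 0]],
  [[-35, 0, 0], [0, 0, 0]],
  [[-65, 0, 0], [0, 0, 0]],
  [[-95, 0, 0], [0, 0, 0]],
  [[-120, 0, 0], [0, 0, 0]],
  [[-138, 0, 0], [0, 0, 0]],
  [[-142, 0, 0], [0, 0, 0]],
  [[-142, 0, 0], [0, 0, 0]],
])

```text
time: 19.92
tool_pos: [0.4294, -0.0374, 0.2495]
eef_rot: [[-0.0, -0.997, 0.074], [0.0, 0.074, 0.997], [-1.0, 0.0, 0.0]]
contact_force: [-0.7, -0.2, -0.1]
finger_gap: 0.0343
```

```bash
python3 -c "
from h import *
cap('side','s13.png');cap('wrist','w13.png')
a=cv2.resize(cv2.imread('pics/s13.png')[130:260,220:420],(800,520));cv2.imwrite('pics/c7.png',a)
go(st(0,0,.25))"
```

```text
t 20.02 pos [ 0.4291 -0.0375  0.2488] yaw 175.76 F [ 0.4  0.6 -0.7] gap 0.034
shift [ -1.3 -88.7   0. ] turn [0 0 0]
```

View pics/c7.png

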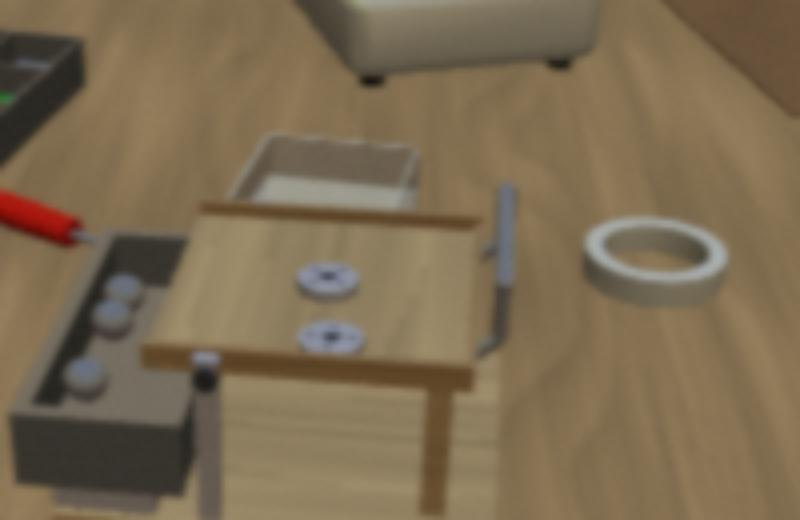

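View pics/w13.png

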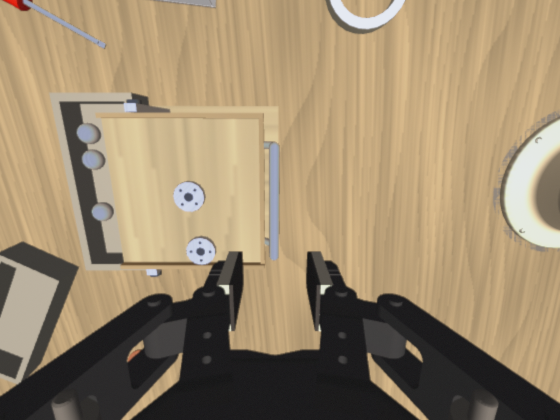

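```bash
python3 -c "
from h import *
c=load('wrist');s=load('side')
im=c['pixels'].astype(int)
hsv=cv2.cvtColor(c['pixels'],cv2.COLOR_RGB2HSV)
m=((hsv[...,1]<40)&(hsv[...,2]>150)).astype(np.uint8)
n,l,st_,ce=cv2.connectedComponentsWithStats(m)
for i in range(1,n):
  if st_[i,4]>200 : print(st_[i],ce[i])
for u,v in [(188.5,197),(200.5,251)]:
  p=onz(c,u,v,.109);print(p.round(4),tost(p).round(4),proj(s,p).round(1))
t=load('top')
t0=cv2.imread('pics/top0.png')
for u,v in [(248+115/5,163+333/5),(248+276/5,163+318/5)]:
  p=onz(t,u,v,.109);print('top start',p.round(4),tost(p).round(4))
"
```

```text
[ 26   0  80  48 240] [66.6        24.55833333]
[163   0  53   7 212] [195.70283019   2.00943396]
[330   0  75  29 931] [366.02148228  14.97959184]
[  51   94   86  175 2515] [ 87.82147117 147.49741551]
[ 504  120   56  128 3288] [530.10279805 187.40571776]
[269 143  10 117 510] [273.39215686 197.49215686]
[ 83 151  31  58 642] [100.55919003 179.72429907]
[173 182  31  30 628] [188.04617834 196.57484076]
[ 92 205  29  47 564] [109.19503546 230.20035461]
[186 238  29  27 529] [200.16068053 250.9489603 ]
[   0  256   59  128 3742] [ 24.29930518 311.86825227]
[ 0.5213 -0.0432  0.109 ] [0.0037 0.0011] [302.  198.9]
[0.5176 0.0213 0.109 ] [-0.0046  0.0651] [302.9 213.8]
top start [0.518  0.0216 0.109 ] [-0.0044  0.0655]
top start [ 0.5217 -0.0437  0.109 ] [0.0041 0.0006]
```

```bash
python3 -c "
from h import *
go([.5215,-.0433,.10])"
```

```text
t 20.02 pos [ 0.4291 -0.0375  0.2488] yaw 175.76 F [ 0.4  0.6 -0.7] gap 0.034
shift [148.7 -92.8   1.1] turn [0 0 0]
```

servo_tool([
  [[0, -12, 0], [0, 0, 0]],
  [[2, -45, 0], [0, 0, 0]],
  [[20, -78, 1], [0, 0, 0]],
  [[55, -92.8, 1], [0, 0, 0]],
  [[95, -92.8, 1], [0, 0, 0]],
  [[128, -92.8, 1], [0, 0, 0]],
  [[145, -92.8, 1], [0, 0, 0]],
  [[148.7, -92.8, 1], [0, 0, 0]],
], jaw=50)

```text
time: 21.02
tool_pos: [0.5218, -0.0436, 0.0989]
eef_rot: [[-0.004, -0.997, 0.074], [-0.001, 0.074, 0.997], [-1.0, 0.004, -0.001]]
contact_force: [-0.1, 0.2, 0.2]
finger_gap: 0.0501
```

```bash
python3 -c "
from h import *
cap('wrist','w14.png');cap('side','s14.png')
a=cv2.resize(cv2.imread('pics/s14.png')[130:260,220:420],(800,520));cv2.imwrite('pics/c7.png',a)
go([.5215,-.0433,.085])"
```

```text
t 21.12 pos [ 0.5227 -0.0433  0.1005] yaw 175.77 F [-0.1 -0.8 -0.3] gap 0.0504
shift [15.5  1.1 -0. ] turn [0 0 0]
```

View pics/c7.png

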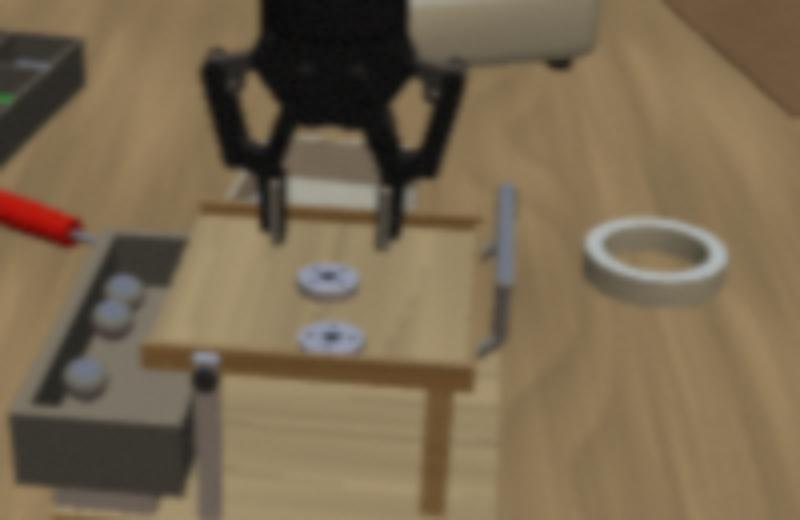

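View pics/w14.png

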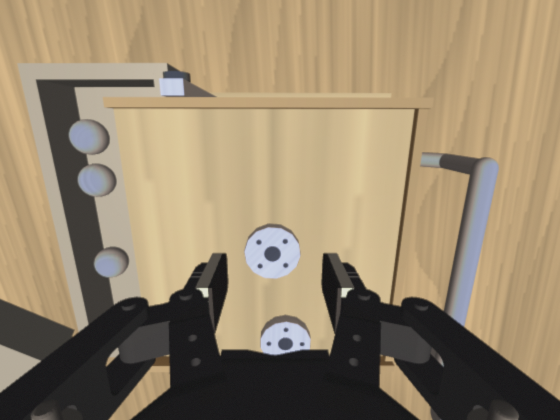

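servo_tool([
  [[5, 1, 0], [0, 0, 0]],
  [[12, 1, 0], [0, 0, 0]],
  [[18, 1, 0], [0, 0, 0]],
  [[22, 1, 0], [0, 0, 0]],
  [[22, 1, 0], [0, 0, 0]],
], jaw=46)

```text
time: 21.75
tool_pos: [0.521, -0.0432, 0.0786]
eef_rot: [[-0.001, -0.997, 0.074], [-0.0, 0.074, 0.997], [-1.0, 0.001, -0.0]]
contact_force: [0.1, 0.4, -0.2]
finger_gap: 0.0461
```

servo_tool([
  [[2, 0, 0], [0, 0, 0]],
  [[4, 0, 0], [0, 0, 0]],
  [[4, 0, 0], [0, 0, 0]],
])

```text
time: 22.12
tool_pos: [0.5211, -0.0432, 0.0748]
eef_rot: [[-0.0, -0.997, 0.074], [-0.0, 0.074, 0.997], [-1.0, 0.0, -0.0]]
contact_force: [-0.1, 0.5, -0.2]
finger_gap: 0.0457
```

```bash
python3 -c "
from h import *
cap('wrist','w15.png');cap('side','s15.png')
a=cv2.resize(cv2.imread('pics/s15.png')[160:235,250:365],(800,522),interpolation=cv2.INTER_CUBIC);cv2.imwrite('pics/c7.png',a)
go([.5215,-.0433,.07])"
```

```text
t 22.23 pos [ 0.5213 -0.0432  0.075 ] yaw 175.76 F [-0.1 -0.   0.6] gap 0.0462
shift [ 5.  -0.2 -0.1] turn [0 0 0]
```

View pics/c7.png

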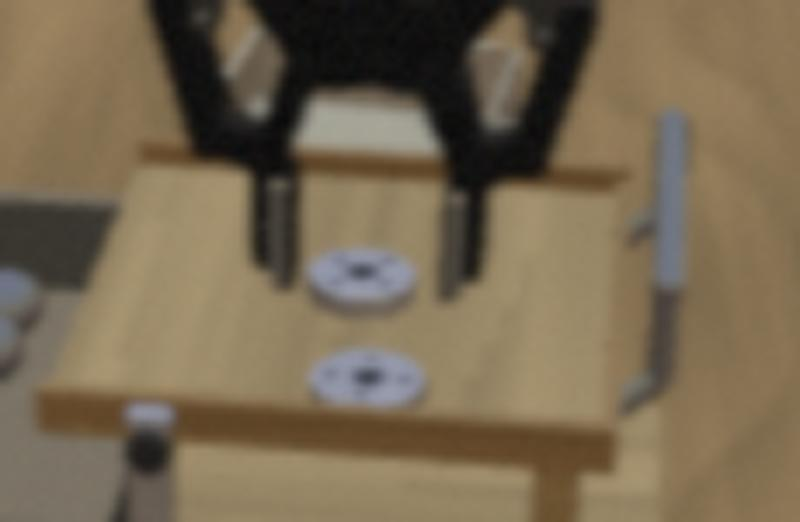

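View pics/w15.png

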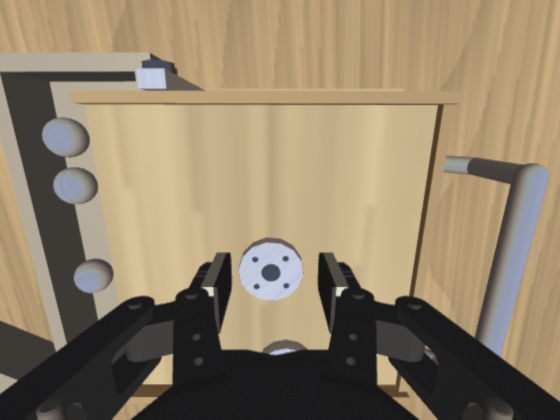

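servo_tool([
  [[1.5, 0, 0], [0, 0, 0]],
  [[3, 0, 0], [0, 0, 0]],
  [[3, 0, 0], [0, 0, 0]],
])

```text
time: 22.6
tool_pos: [0.5211, -0.0432, 0.0717]
eef_rot: [[-0.0, -0.997, 0.074], [-0.0, 0.074, 0.997], [-1.0, 0.0, -0.0]]
contact_force: [-0.5, -0.2, 0.5]
finger_gap: 0.0456
```

servo_tool([
  [[0, 0, 0], [0, 0, 0]],
  [[0, 0, 0], [0, 0, 0]],
  [[0, 0, 0], [0, 0, 0]],
], jaw=0, force=30)

```text
time: 22.98
tool_pos: [0.522, -0.0433, 0.0731]
eef_rot: [[0.002, -0.997, 0.073], [-0.0, 0.073, 0.997], [-1.0, -0.002, -0.0]]
contact_force: [-0.5, -1.6, 4.9]
finger_gap: 0.0325
```

servo_tool([
  [[-5, 0, 0], [0, 0, 0]],
  [[-20, 0, 0], [0, 0, 0]],
  [[-42, 0, 0], [0, 0, 0]],
  [[-65, 0, 0], [0, 0, 0]],
  [[-80, 0, 0], [0, 0, 0]],
  [[-85, 0, 0], [0, 0, 0]],
])

```text
time: 23.72
tool_pos: [0.5217, -0.043, 0.1582]
eef_rot: [[0.002, -0.997, 0.074], [0.001, 0.074, 0.997], [-1.0, -0.002, 0.001]]
contact_force: [-0.3, 0.1, 0.5]
finger_gap: 0.0324
```

```bash
python3 -c "
from h import *
cap('side','s16.png');cap('wrist','w16.png')
c=dict(load('top'));im=cv2.imread('pics/top0.png')
cv2.imwrite('pics/c8.png',cv2.resize(im[180:270,380:480],(700,630)[0:2],interpolation=cv2.INTER_CUBIC))
go([.53,-.326,.12])"
```

```text
t 23.82 pos [ 0.5212 -0.0431  0.1572] yaw 175.76 F [-0.3 -0.7 -0.8] gap 0.0318
shift [  37.1  -29.6 -281.5] turn [0 0 0]
```

View pics/w16.png

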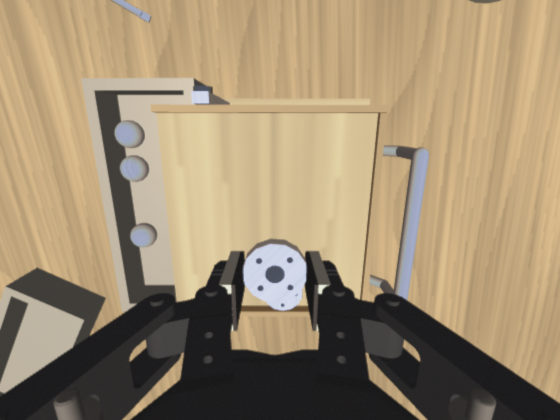

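View pics/c8.png

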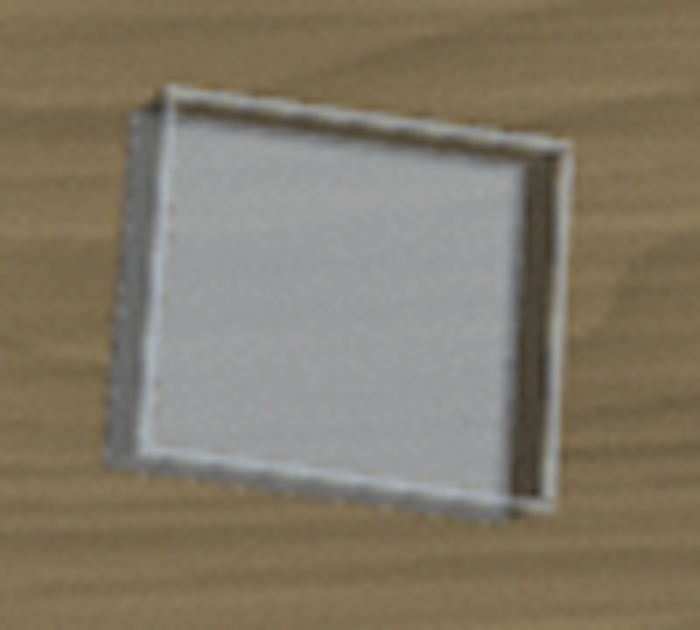

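```bash
python3 -c "
from h import *
c=load('top')
P=np.array([onz(c,u,v,.04) for u,v in [(404,192.6),(461.4,200.7),(458.6,252.9),(400,245)]]);print(P.round(3),P.mean(0))
m=P.mean(0);ax=(P[1]-P[0]);ax/=np.linalg.norm(ax)
for k in(.028,-.03): print((m+ax*k).round(4))
go(list((m+ax*.028)[:2])+[.1572])"
```

```text
[[ 0.601 -0.278  0.04 ]
 [ 0.578 -0.405  0.04 ]
 [ 0.462 -0.383  0.04 ]
 [ 0.484 -0.258  0.04 ]] [ 0.53149473 -0.33094289  0.04      ]
[ 0.5264 -0.3585  0.04  ]
[ 0.5369 -0.3014  0.04  ]
t 23.82 pos [ 0.5212 -0.0431  0.1572] yaw 175.76 F [-0.3 -0.7 -0.8] gap 0.0318
shift [-1.000e-01 -2.850e+01 -3.141e+02] turn [0 0 0]
```

servo_tool([
  [[0, -2, -18], [0, 0, 0]],
  [[0, -5, -60], [0, 0, 0]],
  [[0, -10, -112], [0, 0, 0]],
  [[0, -15, -165], [0, 0, 0]],
  [[0, -20, -218], [0, 0, 0]],
  [[0, -25, -268], [0, 0, 0]],
  [[0, -28, -303], [0, 0, 0]],
  [[0, -28.5, -314], [0, 0, 0]],
])

```text
time: 24.82
tool_pos: [0.5251, -0.3609, 0.1552]
eef_rot: [[-0.003, -0.997, 0.077], [0.001, 0.077, 0.997], [-1.0, 0.003, 0.001]]
contact_force: [0.7, 0.9, 0.4]
finger_gap: 0.0321
```

servo_tool([
  [[15, 0, 0], [0, 0, 0]],
  [[45, 0, 0], [0, 0, 0]],
  [[80, 0, 0], [0, 0, 0]],
  [[115, 0, 0], [0, 0, 0]],
  [[140, 0, 0], [0, 0, 0]],
  [[155, 0, 0], [0, 0, 0]],
  [[163, 0, 0], [0, 0, 0]],
  [[165, 0, 0], [0, 0, 0]],
])

```text
time: 25.82
tool_pos: [0.5267, -0.3582, -0.0081]
eef_rot: [[0.0, -0.997, 0.073], [-0.0, 0.073, 0.997], [-1.0, -0.0, -0.0]]
contact_force: [-0.0, -0.2, 0.3]
finger_gap: 0.0323
```

```bash
python3 -c "
from h import *
cap('wrist','w17.png')
go([.5264,-.3585,-.01])"
```

```text
t 25.88 pos [ 0.5268 -0.3583 -0.0079] yaw 175.79 F [-0.4 -0.5  0. ] gap 0.0319
shift [ 2.1  0.4 -0.2] turn [0 0 0]
```

View pics/w17.png

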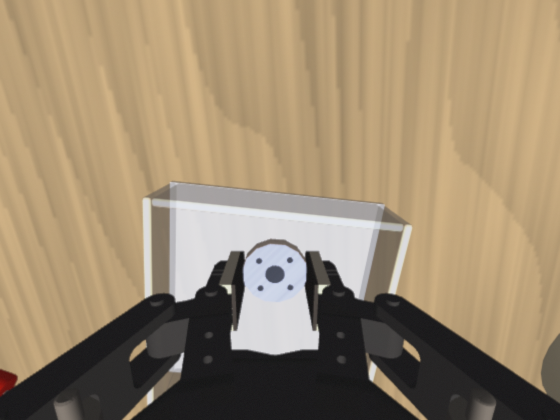

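The disc is over the box floor, inside the walls. I'll release it, raise the arm and go back for disc 2.

servo_tool([
  [[6, 0, 0], [0, 0, 0]],
  [[6, 0, 0], [0, 0, 0]],
])

```text
time: 26.12
tool_pos: [0.5263, -0.3584, -0.0141]
eef_rot: [[-0.0, -0.997, 0.074], [0.0, 0.074, 0.997], [-1.0, 0.0, 0.0]]
contact_force: [-0.0, 0.8, -1.3]
finger_gap: 0.0324
```

servo_tool([
  [[0, 0, 0], [0, 0, 0]],
  [[0, 0, 0], [0, 0, 0]],
  [[-3, 0, 0], [0, 0, 0]],
  [[-30, 0, 0], [0, 0, 0]],
  [[-75, 0, 0], [0, 0, 0]],
  [[-120, 0, 0], [0, 0, 0]],
  [[-160, 0, 0], [0, 0, 0]],
  [[-180, 0, 0], [0, 0, 0]],
], jaw=48)

```text
time: 27.12
tool_pos: [0.5274, -0.359, 0.1695]
eef_rot: [[0.005, -0.997, 0.074], [-0.002, 0.074, 0.997], [-1.0, -0.005, -0.002]]
contact_force: [-0.3, 0.5, -0.0]
finger_gap: 0.0479
```

```bash
python3 -c "
from h import *
cap('wrist','w18.png');cap('top','t18.png')
go([.5176,.0215,.175])"
```

```text
t 27.23 pos [ 0.5279 -0.3592  0.1695] yaw 175.78 F [ 0.4  0.6 -0.9] gap 0.0479
shift [ -6.7  38.3 378.9] turn [0 0 0]
```

View pics/w18.png

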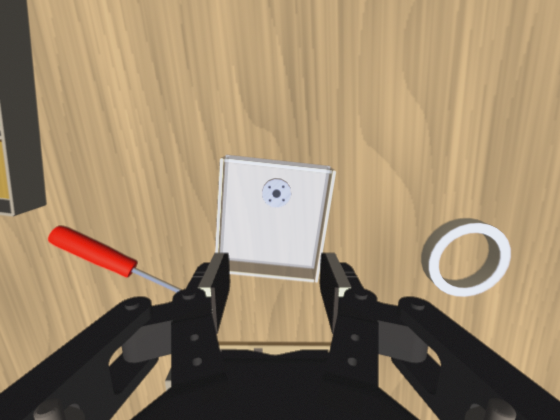

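servo_tool([
  [[-3, 3, 25], [0, 0, 0]],
  [[-6, 8, 78], [0, 0, 0]],
  [[-6, 14, 136], [0, 0, 0]],
  [[-6, 20, 195], [0, 0, 0]],
  [[-6, 26, 254], [0, 0, 0]],
  [[-6, 32, 312], [0, 0, 0]],
  [[-6, 36.5, 360], [0, 0, 0]],
  [[-6, 38.3, 379], [0, 0, 0]],
], jaw=46)

```text
time: 28.22
tool_pos: [0.5154, 0.0244, 0.1709]
eef_rot: [[-0.002, -0.997, 0.071], [-0.0, 0.071, 0.997], [-1.0, 0.002, -0.0]]
contact_force: [-0.5, -0.0, -0.6]
finger_gap: 0.0461
```

```bash
python3 -c "
from h import *
c=cap('wrist','w19.png')
hsv=cv2.cvtColor(c['pixels'],cv2.COLOR_RGB2HSV)
m=((hsv[...,1]<40)&(hsv[...,2]>150)).astype(np.uint8)
n,l,s,ce=cv2.connectedComponentsWithStats(m)
for i in range(1,n):
  if s[i,4]>300: p=onz(c,*ce[i],.109);print(s[i],ce[i].round(1),p.round(4))
go([.5176,.0215,.0725])"
```

```text
[  64    0  144  251 2579] [100.7 133.5] [ 0.642  -0.0523  0.109 ]
[  98   18   61  207 5373] [131.2 116.9] [ 0.6162 -0.0625  0.109 ]
[383  35  34 188 947] [397.5 125.8] [ 0.4153 -0.0416  0.109 ]
[ 250  195   40   41 1082] [269.4 214.6] [0.5181 0.0218 0.109 ]
[   0  232   69  149 5600] [ 27.  298.7] [0.7434 0.0853 0.109 ]
t 28.27 pos [0.5158 0.0251 0.171 ] yaw 175.93 F [0.4 1.4 0.2] gap 0.0464
shift [98.5 -2.2 -3.5] turn [0 0 0]
```

View pics/w19.png

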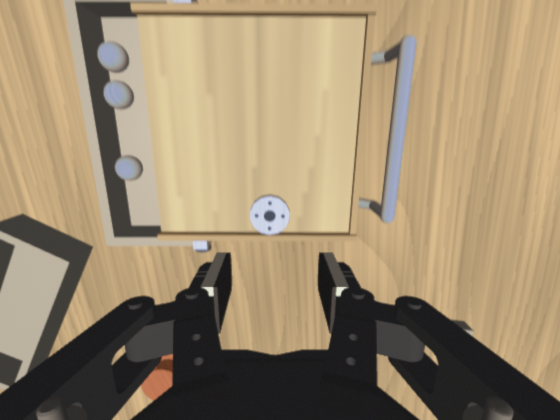

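servo_tool([
  [[10, 0, 0], [0, 0, 0]],
  [[30, 0, 0], [0, 0, 0]],
  [[52, 0, 0], [0, 0, 0]],
  [[68, 0, 0], [0, 0, 0]],
  [[74, 0, 0], [0, 0, 0]],
  [[74, 0, 0], [0, 0, 0]],
])

```text
time: 29.02
tool_pos: [0.516, 0.0214, 0.0973]
eef_rot: [[-0.001, -0.997, 0.075], [-0.001, 0.075, 0.997], [-1.0, 0.001, -0.001]]
contact_force: [0.3, -0.8, 0.3]
finger_gap: 0.0461
```

```bash
python3 -c "
from h import *
go([.5178,.0208,.0722],175.8)"
```

```text
t 29.02 pos [0.516  0.0214 0.0973] yaw 175.68 F [ 0.3 -0.8  0.3] gap 0.0461
shift [25.1 -1.9 -0.4] turn [-0.12 -0.04 -0.07]
```

servo_tool([
  [[7, -1, 0], [0, 0, 0]],
  [[14, -1.9, -0.4], [0, 0, 0]],
  [[19, -1.9, -0.4], [0, 0, 0]],
  [[22, -1.9, -0.4], [0, 0, 0]],
  [[24.5, -1.9, -0.4], [0, 0, 0]],
  [[24.5, -1.9, -0.4], [0, 0, 0]],
])

```text
time: 29.78
tool_pos: [0.5181, 0.0219, 0.0733]
eef_rot: [[-0.0, -0.997, 0.074], [-0.0, 0.074, 0.997], [-1.0, 0.0, -0.0]]
contact_force: [-0.7, -1.0, -0.2]
finger_gap: 0.0462
```

servo_tool([
  [[0, 0, 0], [0, 0, 0]],
  [[0, 0, 0], [0, 0, 0]],
  [[0, 0, 0], [0, 0, 0]],
], jaw=0)

```text
time: 30.15
tool_pos: [0.5184, 0.0219, 0.0738]
eef_rot: [[0.001, -0.997, 0.074], [0.0, 0.074, 0.997], [-1.0, -0.001, 0.0]]
contact_force: [-0.2, 0.9, 1.4]
finger_gap: 0.0319
```

servo_tool([
  [[-5, 0, 0], [0, 0, 0]],
  [[-20, 0, 0], [0, 0, 0]],
  [[-42, 0, 0], [0, 0, 0]],
  [[-65, 0, 0], [0, 0, 0]],
  [[-80, 0, 0], [0, 0, 0]],
  [[-88, 0, 0], [0, 0, 0]],
  [[-88, 0, 0], [0, 0, 0]],
])

```text
time: 31.02
tool_pos: [0.5182, 0.0219, 0.1617]
eef_rot: [[0.001, -0.997, 0.074], [0.0, 0.074, 0.997], [-1.0, -0.001, 0.0]]
contact_force: [-0.2, 0.0, -0.2]
finger_gap: 0.0319
```

```bash
python3 -c "
from h import *
cap('wrist','w20.png')
go([.5369,-.3014,.158])"
```

```text
t 31.07 pos [0.5178 0.0218 0.1611] yaw 175.75 F [ 1.3  0.3 -0.9] gap 0.0322
shift [   3.   -43.  -320.9] turn [0 0 0]
```

View pics/w20.png

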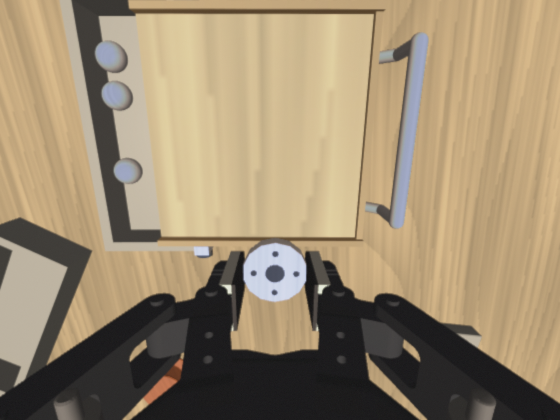

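servo_tool([
  [[0, -2, -18], [0, 0, 0]],
  [[0, -8, -60], [0, 0, 0]],
  [[0, -15, -112], [0, 0, 0]],
  [[0, -22, -165], [0, 0, 0]],
  [[0, -30, -220], [0, 0, 0]],
  [[0, -37, -272], [0, 0, 0]],
  [[0, -42, -310], [0, 0, 0]],
  [[0, -43, -321], [0, 0, 0]],
])

```text
time: 32.08
tool_pos: [0.536, -0.3042, 0.1599]
eef_rot: [[-0.002, -0.997, 0.077], [0.001, 0.077, 0.997], [-1.0, 0.002, 0.0]]
contact_force: [-0.5, 0.4, -0.8]
finger_gap: 0.0322
```

servo_tool([
  [[15, 0, 0], [0, 0, 0]],
  [[45, 0, 0], [0, 0, 0]],
  [[80, 0, 0], [0, 0, 0]],
  [[115, 0, 0], [0, 0, 0]],
  [[142, 0, 0], [0, 0, 0]],
  [[160, 0, 0], [0, 0, 0]],
  [[172, 0, 0], [0, 0, 0]],
  [[174, 0, 0], [0, 0, 0]],
])

```text
time: 33.08
tool_pos: [0.5371, -0.301, -0.0131]
eef_rot: [[-0.001, -0.997, 0.073], [0.0, 0.073, 0.997], [-1.0, 0.001, 0.0]]
contact_force: [0.7, -0.4, -0.1]
finger_gap: 0.032
```

```bash
python3 -c "
from h import *
cap('wrist','w21.png')
go([.5369,-.3014,-.014])"
```

```text
t 33.12 pos [ 0.5375 -0.3013 -0.0126] yaw 175.79 F [ 0.9 -0.8 -0.1] gap 0.0324
shift [ 1.4  0.6 -0.1] turn [0 0 0]
```

View pics/w21.png

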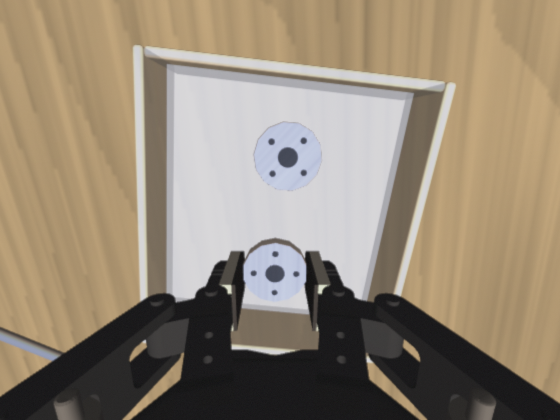

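Disc 2 is inside the box, clear of disc 1. I'll release it and retreat.

servo_tool([
  [[0, 0, 0], [0, 0, 0]],
  [[0, 0, 0], [0, 0, 0]],
  [[-3, 0, 0], [0, 0, 0]],
  [[-30, 0, 0], [0, 0, 0]],
  [[-75, 0, 0], [0, 0, 0]],
  [[-125, 0, 0], [0, 0, 0]],
  [[-170, 0, 0], [0, 0, 0]],
  [[-190, 0, 0], [0, 0, 0]],
], jaw=48)

```text
time: 34.12
tool_pos: [0.5385, -0.302, 0.1816]
eef_rot: [[0.006, -0.997, 0.074], [-0.002, 0.074, 0.997], [-1.0, -0.006, -0.002]]
contact_force: [0.6, -0.8, -0.1]
finger_gap: 0.0479
```

servo_tool([
  [[0, 0, 0], [0, 0, 0]],
  [[0, 0, 0], [0, 0, 0]],
  [[0, 0, 0], [0, 0, 0]],
  [[0, 0, 0], [0, 0, 0]],
])

```text
time: 34.62
tool_pos: [0.5369, -0.3013, 0.1762]
eef_rot: [[-0.002, -0.997, 0.074], [0.001, 0.074, 0.997], [-1.0, 0.002, 0.0]]
contact_force: [0.2, 0.0, -0.3]
finger_gap: 0.0481
```

```bash
python3 -c "
from h import *
cap('wrist','w22.png');cap('top','t22.png');cap('side','s22.png')
go([.5369,-.3014,-.014])
a=cv2.resize(cv2.imread('pics/s22.png')[130:260,200:400],(800,520));cv2.imwrite('pics/c7.png',a)"
```

```text
t 34.77 pos [ 0.5372 -0.3014  0.1769] yaw 175.76 F [-0.2 -0.3 -0.2] gap 0.048
shift [ 1.909e+02  1.000e-01 -0.000e+00] turn [0 0 0]
```

View pics/w22.png

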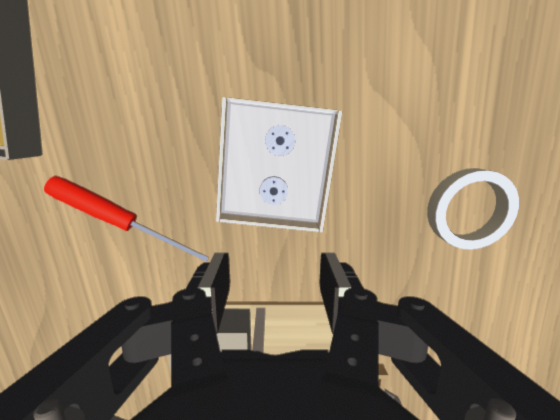

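View pics/c7.png

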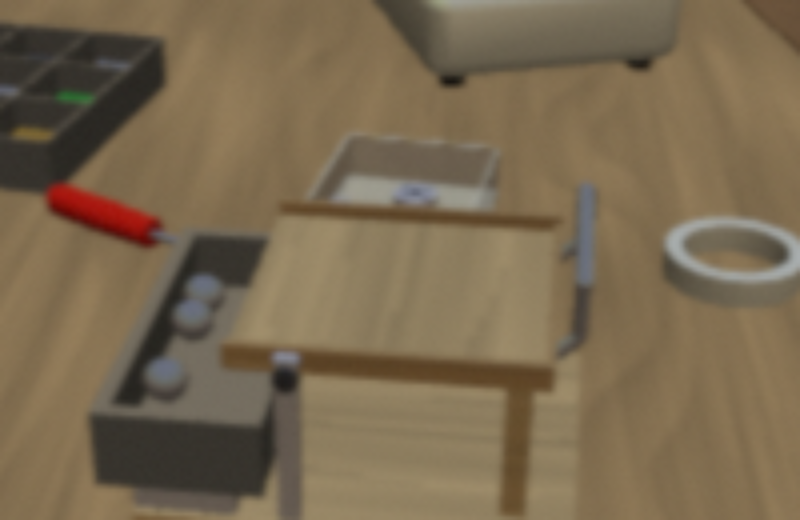

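View pics/t22.png

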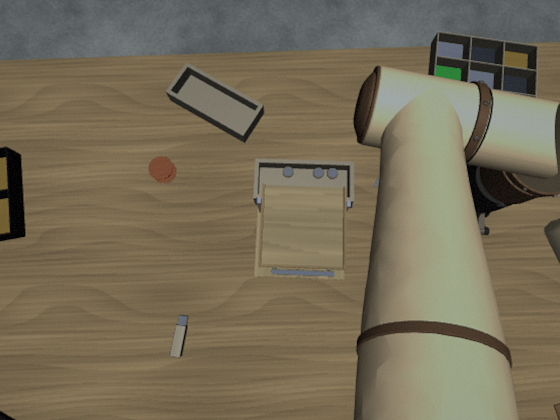

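Both discs lie flat in the box, at (280,140) and (274,190) in the wrist view. The three balls are in the tray on the ledge, at (288,172), (318,173) and (332,173) in the top view. The board is level and the four bystanders are where they started.

```bash
python3 -c "
from plant import robot
print(robot.job_done())"
```

```text
the job is handed in; nothing more can be done
None
```

The job is done and handed in at about 35 s of the 72 s allowed; the hand-in gives no verdict.

- **Tray:** I picked the tray nearest the base, brought it in low from the far side and let go of it on the ledge.
- **Balls and board:** I raised the bar to about 0.16 rad. All three balls rolled into the tray and both discs stayed on the board, then I lowered the board level again.
- **Discs:** I put both discs into the clear parts box.

**Last checks:** The final wrist, side and top pictures show:
- both discs flat in the box;
- three balls in the tray on the ledge;
- the board level;
- the spool, tape roll, screwdriver and gear motor where they started.

The gripper was open and clear of everything, with about 0 N contact force.

**What failed or disagreed:**
- **First grasp:** The first grasp on the tray closed on nothing. In the pictures the finger tips ended about 20 mm above the reported tool point, and farther above it when open. I went lower and it held.
- **Finger opening:** It read about 1.5 mm under the true size on gripped parts.
- **Tray position:** A rough top-view reading of the tray's far rim gave 150 to 153 mm, against the 159 mm intended in the stand's x. That puts its middle at about 107 to 114 mm, inside the limits.

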